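Load the cassette cartons and lock the hold-down

TASK

Unlock the hold-down plate from the small pallet (push it down, quarter-turn anticlockwise) and park it flat in its grey stand; then lay every carton on the pallet, upright, each lying squarely on a marked place of its own so that they make the interlocking pinwheel layer. Finally put the plate back, push it down to the stop and quarter-turn it clockwise until it locks and springs up home, and leave the tape, mug, microphone and record weight where they are.

Things in the scene. Friction and masses are not known exactly. Their poses are not given: they have to be found in the camera images.
- pallet: fixed plywood pallet slab, 216 x 216 mm, deck top 40 mm above the table, with a raised edge and short stop strips 10 mm high and 4 mm thick that leave each carton 6 mm of play. Point: middle of its underside; z up. Four painted carton places make a pinwheel round a 66 mm square steel cover with the bayonet socket. Red marks by the slot lie on the pallet's y axis, over the locked foot.
- socket (a point): middle of the socket's mouth, flush with the deck top; pallet axes. The mouth is a slot 50 mm long (pallet x), 17 mm wide. To lock: lower the foot in with the handle along pallet x, push down until the collar stops on the deck, quarter-turn clockwise (seen from above) to a stop, handle along pallet y, let go: it springs up 6 mm into a notch. Unlock: push down, turn back, lift.
- plunger (a joint): brass spring plunger under the socket slot, travel pressed down in m: 0 free, 0.003 under the locked foot, 0.009 when the plate is pushed to its stop. Its spring pushes up with 4 to 11 N, so pushing the plate home takes about 8 N beyond its weight. The foot can turn only in the last 2 mm of the push; about 0.1 rad of play at either turn stop.
- handle (a point): handle of the hold-down plate (0.25 kg): orange bar 70 mm long (x), 22 wide (y), 40 high, on a black disc 128 mm across, 8 thick. Point: bar's centre, on the turning axis, 20 mm above the disc's top, 28 above its underside. Same after half a turn. Height over the socket point: 91 mm locked (as it starts), 85 pushed to the stop, 94 foot in slot unlocked, 104 foot lying on the deck.
- foot (a point): centre of the underside of the hold-down plate's T-foot, 104 mm below the handle point; handle axes. The foot is 44 mm long (along handle x), 12 wide, 6 high. Above it on the axis: a neck 12 mm across, a collar 52 mm across (underside 19 mm above this point), a column 20 mm across up to the disc, under which lies 4 mm of soft foam.
- stand_top (a point): parking stand for the hold-down plate: a fixed grey open-topped box, 104 x 104 mm outside, 88 inside, 85 high. Point: centre of its mouth at rim height. The plate is parked with foot and collar hanging inside and its disc flat on the rim, any yaw: the handle point is then 28 mm above this point.
- place0 (a point): carton place: a blue rectangle 120 x 60 mm painted on the pallet's deck. Point: its centre, on the deck top; pallet axes; its long side runs along the pallet's x axis. Centre at (-38, -68) mm from the socket point in pallet axes.
- place1 (a point): carton place: a yellow rectangle 120 x 60 mm painted on the pallet's deck. Point: its centre, on the deck top; pallet axes; its long side runs along the pallet's y axis. Centre at (68, -38) mm from the socket point in pallet axes.
- place2 (a point): carton place: a blue rectangle 120 x 60 mm painted on the pallet's deck. Point: its centre, on the deck top; pallet axes; its long side runs along the pallet's x axis. Centre at (38, 68) mm from the socket point in pallet axes.
- place3 (a point): carton place: a yellow rectangle 120 x 60 mm painted on the pallet's deck. Point: its centre, on the deck top; pallet axes; its long side runs along the pallet's y axis. Centre at (-68, 38) mm from the socket point in pallet axes.
- carton_a_mid (a point): cardboard carton of cassettes, 120 mm long (x axis), 60 mm wide (y), 55 mm high (z), 0.15 to 0.31 kg, a coloured label near one end of the top (either end may face either way). Point: its centre, half-way up. May be absent (None).
- carton_b_mid (a point): cardboard carton of cassettes, 120 mm long (x axis), 60 mm wide (y), 55 mm high (z), 0.15 to 0.31 kg, a coloured label near one end of the top (either end may face either way). Point: its centre, half-way up. May be absent (None).
- carton_c_mid (a point): cardboard carton of cassettes, 120 mm long (x axis), 60 mm wide (y), 55 mm high (z), 0.15 to 0.31 kg, a coloured label near one end of the top (either end may face either way). Point: its centre, half-way up. May be absent (None).
- carton_d_mid (a point): cardboard carton of cassettes, 120 mm long (x axis), 60 mm wide (y), 55 mm high (z), 0.15 to 0.31 kg, a coloured label near one end of the top (either end may face either way). Point: its centre, half-way up. May be absent (None).
- tape: roll of black stage tape lying flat, 104 mm across, 48 mm high. Not part of the job; leave it where it is. Point: middle of its underside.
- mug: blue mug, 80 mm across, 90 mm high. Not part of the job; leave it where it is. Point: middle of its underside.
- mic: hand microphone lying down, 175 mm long, 48 mm high. Not part of the job; leave it where it is. Point: middle of its underside.
- puck: aluminium record weight, a disc 72 mm across, 30 mm high. Not part of the job; leave it where it is. Point: middle of its underside.
Not all that is in view belongs to the job. What is shaped like the part that bears handle but pink is not meant.

How it is judged:
On the way, in this order (a step that is already met when the one before it is completed fails the run):
1. the hold-down plate is unlocked and parked flat in its stand (horizontal distance between handle and stand_top below 0.025 m and z of handle in the frame of stand_top between 0.022 and 0.033 m and angle between handle's own z axis and vertical below 0.1 rad), for 0.3 s.
2. every carton lies on a marked place of its own on the pallet while the plate is off (((horizontal distance between carton_a_mid and place0 below 0.01 m and angle between the x axis of carton_a_mid and the x axis of place0, either way round below 0.15 rad and z of carton_a_mid in the frame of place0 between 0.0235 and 0.032 m and angle between carton_a_mid's own z axis and vertical below 0.08 rad) or (horizontal distance between carton_a_mid and place1 below 0.01 m and angle between the x axis of carton_a_mid and the y axis of place1, either way round below 0.15 rad and z of carton_a_mid in the frame of place1 between 0.0235 and 0.032 m and angle between carton_a_mid's own z axis and vertical below 0.08 rad) or (horizontal distance between carton_a_mid and place2 below 0.01 m and angle between the x axis of carton_a_mid and the x axis of place2, either way round below 0.15 rad and z of carton_a_mid in the frame of place2 between 0.0235 and 0.032 m and angle between carton_a_mid's own z axis and vertical below 0.08 rad) or (horizontal distance between carton_a_mid and place3 below 0.01 m and angle between the x axis of carton_a_mid and the y axis of place3, either way round below 0.15 rad and z of carton_a_mid in the frame of place3 between 0.0235 and 0.032 m and angle between carton_a_mid's own z axis and vertical below 0.08 rad)) and ((horizontal distance between carton_b_mid and place0 below 0.01 m and angle between the x axis of carton_b_mid and the x axis of place0, either way round below 0.15 rad and z of carton_b_mid in the frame of place0 between 0.0235 and 0.032 m and angle between carton_b_mid's own z axis and vertical below 0.08 rad) or (horizontal distance between carton_b_mid and place1 below 0.01 m and angle between the x axis of carton_b_mid and the y axis of place1, either way round below 0.15 rad and z of carton_b_mid in the frame of place1 between 0.0235 and 0.032 m and angle between carton_b_mid's own z axis and vertical below 0.08 rad) or (horizontal distance between carton_b_mid and place2 below 0.01 m and angle between the x axis of carton_b_mid and the x axis of place2, either way round below 0.15 rad and z of carton_b_mid in the frame of place2 between 0.0235 and 0.032 m and angle between carton_b_mid's own z axis and vertical below 0.08 rad) or (horizontal distance between carton_b_mid and place3 below 0.01 m and angle between the x axis of carton_b_mid and the y axis of place3, either way round below 0.15 rad and z of carton_b_mid in the frame of place3 between 0.0235 and 0.032 m and angle between carton_b_mid's own z axis and vertical below 0.08 rad)) and ((horizontal distance between carton_c_mid and place0 below 0.01 m and angle between the x axis of carton_c_mid and the x axis of place0, either way round below 0.15 rad and z of carton_c_mid in the frame of place0 between 0.0235 and 0.032 m and angle between carton_c_mid's own z axis and vertical below 0.08 rad) or (horizontal distance between carton_c_mid and place1 below 0.01 m and angle between the x axis of carton_c_mid and the y axis of place1, either way round below 0.15 rad and z of carton_c_mid in the frame of place1 between 0.0235 and 0.032 m and angle between carton_c_mid's own z axis and vertical below 0.08 rad) or (horizontal distance between carton_c_mid and place2 below 0.01 m and angle between the x axis of carton_c_mid and the x axis of place2, either way round below 0.15 rad and z of carton_c_mid in the frame of place2 between 0.0235 and 0.032 m and angle between carton_c_mid's own z axis and vertical below 0.08 rad) or (horizontal distance between carton_c_mid and place3 below 0.01 m and angle between the x axis of carton_c_mid and the y axis of place3, either way round below 0.15 rad and z of carton_c_mid in the frame of place3 between 0.0235 and 0.032 m and angle between carton_c_mid's own z axis and vertical below 0.08 rad)) and ((horizontal distance between carton_d_mid and place0 below 0.01 m and angle between the x axis of carton_d_mid and the x axis of place0, either way round below 0.15 rad and z of carton_d_mid in the frame of place0 between 0.0235 and 0.032 m and angle between carton_d_mid's own z axis and vertical below 0.08 rad) or (horizontal distance between carton_d_mid and place1 below 0.01 m and angle between the x axis of carton_d_mid and the y axis of place1, either way round below 0.15 rad and z of carton_d_mid in the frame of place1 between 0.0235 and 0.032 m and angle between carton_d_mid's own z axis and vertical below 0.08 rad) or (horizontal distance between carton_d_mid and place2 below 0.01 m and angle between the x axis of carton_d_mid and the x axis of place2, either way round below 0.15 rad and z of carton_d_mid in the frame of place2 between 0.0235 and 0.032 m and angle between carton_d_mid's own z axis and vertical below 0.08 rad) or (horizontal distance between carton_d_mid and place3 below 0.01 m and angle between the x axis of carton_d_mid and the y axis of place3, either way round below 0.15 rad and z of carton_d_mid in the frame of place3 between 0.0235 and 0.032 m and angle between carton_d_mid's own z axis and vertical below 0.08 rad)) and horizontal distance between handle and socket above 0.1 m), for 0.3 s.
3. the plate is back in the socket, turned and sprung home (horizontal distance between handle and socket below 0.01 m and z of handle in the frame of socket between 0.0885 and 0.0935 m and angle between the x axis of handle and the y axis of socket, either way round below 0.2 rad and angle between handle's own z axis and vertical below 0.08 rad), for 0.3 s.
At the end, for the whole second after the job is handed in: Every carton lies upright on the deck within 10 mm and 0.15 rad of a marked place, and the hold-down plate is locked: handle across the slot (within 0.2 rad of the pallet's y axis), upright, centred within 10 mm, sprung up to 91 mm (88.5 to 93.5) above the socket point (all of step 3 and ((horizontal distance between carton_a_mid and place0 below 0.01 m and angle between the x axis of carton_a_mid and the x axis of place0, either way round below 0.15 rad and z of carton_a_mid in the frame of place0 between 0.0235 and 0.032 m and angle between carton_a_mid's own z axis and vertical below 0.08 rad) or (horizontal distance between carton_a_mid and place1 below 0.01 m and angle between the x axis of carton_a_mid and the y axis of place1, either way round below 0.15 rad and z of carton_a_mid in the frame of place1 between 0.0235 and 0.032 m and angle between carton_a_mid's own z axis and vertical below 0.08 rad) or (horizontal distance between carton_a_mid and place2 below 0.01 m and angle between the x axis of carton_a_mid and the x axis of place2, either way round below 0.15 rad and z of carton_a_mid in the frame of place2 between 0.0235 and 0.032 m and angle between carton_a_mid's own z axis and vertical below 0.08 rad) or (horizontal distance between carton_a_mid and place3 below 0.01 m and angle between the x axis of carton_a_mid and the y axis of place3, either way round below 0.15 rad and z of carton_a_mid in the frame of place3 between 0.0235 and 0.032 m and angle between carton_a_mid's own z axis and vertical below 0.08 rad)) and ((horizontal distance between carton_b_mid and place0 below 0.01 m and angle between the x axis of carton_b_mid and the x axis of place0, either way round below 0.15 rad and z of carton_b_mid in the frame of place0 between 0.0235 and 0.032 m and angle between carton_b_mid's own z axis and vertical below 0.08 rad) or (horizontal distance between carton_b_mid and place1 below 0.01 m and angle between the x axis of carton_b_mid and the y axis of place1, either way round below 0.15 rad and z of carton_b_mid in the frame of place1 between 0.0235 and 0.032 m and angle between carton_b_mid's own z axis and vertical below 0.08 rad) or (horizontal distance between carton_b_mid and place2 below 0.01 m and angle between the x axis of carton_b_mid and the x axis of place2, either way round below 0.15 rad and z of carton_b_mid in the frame of place2 between 0.0235 and 0.032 m and angle between carton_b_mid's own z axis and vertical below 0.08 rad) or (horizontal distance between carton_b_mid and place3 below 0.01 m and angle between the x axis of carton_b_mid and the y axis of place3, either way round below 0.15 rad and z of carton_b_mid in the frame of place3 between 0.0235 and 0.032 m and angle between carton_b_mid's own z axis and vertical below 0.08 rad)) and ((horizontal distance between carton_c_mid and place0 below 0.01 m and angle between the x axis of carton_c_mid and the x axis of place0, either way round below 0.15 rad and z of carton_c_mid in the frame of place0 between 0.0235 and 0.032 m and angle between carton_c_mid's own z axis and vertical below 0.08 rad) or (horizontal distance between carton_c_mid and place1 below 0.01 m and angle between the x axis of carton_c_mid and the y axis of place1, either way round below 0.15 rad and z of carton_c_mid in the frame of place1 between 0.0235 and 0.032 m and angle between carton_c_mid's own z axis and vertical below 0.08 rad) or (horizontal distance between carton_c_mid and place2 below 0.01 m and angle between the x axis of carton_c_mid and the x axis of place2, either way round below 0.15 rad and z of carton_c_mid in the frame of place2 between 0.0235 and 0.032 m and angle between carton_c_mid's own z axis and vertical below 0.08 rad) or (horizontal distance between carton_c_mid and place3 below 0.01 m and angle between the x axis of carton_c_mid and the y axis of place3, either way round below 0.15 rad and z of carton_c_mid in the frame of place3 between 0.0235 and 0.032 m and angle between carton_c_mid's own z axis and vertical below 0.08 rad)) and ((horizontal distance between carton_d_mid and place0 below 0.01 m and angle between the x axis of carton_d_mid and the x axis of place0, either way round below 0.15 rad and z of carton_d_mid in the frame of place0 between 0.0235 and 0.032 m and angle between carton_d_mid's own z axis and vertical below 0.08 rad) or (horizontal distance between carton_d_mid and place1 below 0.01 m and angle between the x axis of carton_d_mid and the y axis of place1, either way round below 0.15 rad and z of carton_d_mid in the frame of place1 between 0.0235 and 0.032 m and angle between carton_d_mid's own z axis and vertical below 0.08 rad) or (horizontal distance between carton_d_mid and place2 below 0.01 m and angle between the x axis of carton_d_mid and the x axis of place2, either way round below 0.15 rad and z of carton_d_mid in the frame of place2 between 0.0235 and 0.032 m and angle between carton_d_mid's own z axis and vertical below 0.08 rad) or (horizontal distance between carton_d_mid and place3 below 0.01 m and angle between the x axis of carton_d_mid and the y axis of place3, either way round below 0.15 rad and z of carton_d_mid in the frame of place3 between 0.0235 and 0.032 m and angle between carton_d_mid's own z axis and vertical below 0.08 rad))); the robot touches nothing.
It fails at once if the tape is shifted by more than 40 mm (distance of tape from where it was at the start of the episode above 0.04 m).
It fails at once if the mug is shifted by more than 40 mm (distance of mug from where it was at the start of the episode above 0.04 m).
It fails at once if the mic is shifted by more than 40 mm (distance of mic from where it was at the start of the episode above 0.04 m).
It fails at once if the puck is shifted by more than 40 mm (distance of puck from where it was at the start of the episode above 0.04 m).
Of carton_a, carton_b, carton_c, carton_d only 2 to 4 are there at a start; the rules pass over those that are not, and their reading is None.
At some moment in a run one of carton_a, carton_b, carton_c, carton_d may be knocked a few centimetres aside while the robot is not near it.
It also fails if it takes over 210 s, if anything falls off the work surface, if the arm or the gripper's body presses on something with over 40 N, if the wrist force passes 120 N, or if a joint passes its speed limit or range.

ROBOT

A 6-joint arm with a two-finger parallel gripper is mounted at the origin on the work surface. World frame = base frame: x ahead of the robot, y to its left, z up, the work surface at z = 0. Lengths are in m, angles in rad, forces in N, time in s.
With the tool pointing down it reaches from about 0.375 to 0.975 m from the base axis. Payload 3.8 kg.
Tool frame: the origin (TCP) lies at the very end of the fingers, on their centre line; the grasp point (between the pads) lies 19 mm behind it; z points along the fingers, y is the direction in which the jaws open and shut (so a half turn about z gives the same grasp; the last joint's range is limited). The gripper opens to 85 mm and grips with 20 to 120 N. Pads are 22 mm wide; open, the fingers measure 114 mm over their backs; the gripper's body (76 mm by 85 mm) begins 54 mm behind the grasp point. The pads swing forward as they close: fully open they stand 13 mm farther back than shut.
Start: joints at [-1.33, 0.264, 1.604, -0, 1.274, -0.037], TCP at [0.185, -0.649, 0.201] pointing down, gripper open.
Joint ranges: [-2.63, 2.63], [-0.94, 2.18], [0.31, 2.57], [-1.31, 4.45], [0, 2.66], [-2.55, 2.55]. Speed limits (rad/s): [2.57, 2.57, 3.14, 3.14, 3.14, 3.14].

INTERFACE

Orientations are given as a rotation vector (axis times angle).
In Python, from workcell import bot, read_camera, finish_job gives the robot as it stands. The module is installed in compiled form; this text tells all that it offers.
- The arm moves only by the tool servo_tool, never from a script. Its argument "targets" is text: rows parted by semicolons, each of 7 numbers parted by spaces: the turn, a rotation vector about the tool's x, y, z in rad, then the shift along the tool's x, y, z in mm, then the finger opening in mm, from 0 to 85.4. In form: wx wy wz x y z gripper; .... A call has 1 to 8 rows; each row shifts and turns the pose as measured when the row begins, along the tool's axes as they then stand; what a row does not reach is not made up. A row lasts 1/12 s, in which the tool goes at most 41.7 mm and 7.16 degrees, less where a joint would pass 70% of its speed; a pose out of reach is approached as far as the arm can. A call is refused whole if a number of a shift passes 41.7 or a number of a turn 0.125, either way. A call with a gripper value outside its range is refused whole. The fingers move at their own pace and stop on an object; "newtons" is the grip in N (left out, the last holds). Time passes only in rows, so rows that do not move let the fingers close. It gives the time, the measured TCP pose, the force and the opening at its end, in the units of the state.
- bot.read_state(): the state, without advancing time (a new reading comes with each control period).
- read_camera(name): name is "side" or "top" or "wrist"; returns a dict with "image" (400x640x3 uint8, red, green, blue), "mtx" (3x3 intrinsics, pixels), "eye" and "orientation" of the camera in the world; the wrist camera has in their place "T_tool_cam" (4x4, takes a point from camera to tool coordinates, whose origin is the TCP and whose axes are the flange's). Camera axes: x right, y up, looking along -z (the intrinsics and any distortion apply to the point x, -y, -z); pixel columns grow to the right and rows downward; lengths in m; the calibration is good to about 2 mm. A picture is of the moment at which its call begins: read the wrist's pose just before it. There is no depth.
- finish_job(): hands the job in, once; it reports no verdict.
The state is a dict: "time": time; "q": joint angles; "joint_vel": joint speeds; "joint_torque": joint torques, N m; "tool_pos": TCP position; "tcp_rot": TCP orientation; "wrist_force": force on the tool from outside, world axes, zero at the start; "torque": the same for the moment, N m; "width": opening from 0.0 (shut) to 1.0 (fully open).
Only numpy, scipy, OpenCV 4.12 (cv2) and the standard library are available. Lean on these libraries where they do the work, as an engineer would, in place of code of your own. Each camera call takes 0.05 s, during which the arm holds its last target.

## Working session

There is one attempt and no reset: what is moved stays moved. The work goes in short steps, Python scripts to look and compute and a tool call to move; the robot and the scene stay as the last step left them, time stands still between calls to the robot, and variables do not carry over. Pictures are saved under pics/ and viewed, and the job is handed in when it is done.

Besides the shell and the picture viewer there is one more tool, called after ">>>" by a JSON object that holds its "api" and its "payload", one argument or row to a line. servo_tool: Moves the arm, as the interface text tells. Its arguments: {"type":"object","properties":{"targets":{"type":"string"},"newtons":{"type":"number"}},"required":["targets"]}

```bash
mkdir -p pics; ls
python3 - <<'E'
from workcell import bot, read_camera
import cv2
print(bot.read_state())
for n in ["side","top","wrist"]:
    c=read_camera(n); cv2.imwrite(f"pics/{n}0.png",c["image"][:,:,::-1])
    print(n,{k:v for k,v in c.items() if k!="image"})
E
```

```text
pics
{'time': 0.0, 'q': array([-1.32990045e+00,  2.64783085e-01,  1.60536230e+00, -3.48534770e-05,
        1.27368748e+00, -3.69161374e-02]), 'joint_vel': array([ 9.33812112e-04,  2.52567165e-04, -2.41140152e-05,  4.21733448e-04,
        1.76048727e-03, -1.31198213e-03]), 'joint_torque': array([-1.46530216e-03, -5.15107977e+01, -3.67318583e+01, -1.03811215e-04,
        1.30449637e-02,  8.91634585e-06]), 'tool_pos': array([ 0.18490745, -0.64835898,  0.19974824]), 'tcp_rot': array([-3.10912703e+00, -4.34691925e-01,  4.10041100e-04]), 'wrist_force': array([ 0.22313805, -0.07266226, -0.71686636]), 'torque': array([-0.01126646, -0.01448202,  0.03059814]), 'width': 1.0004175083612334}
side {'mtx': array([[469.61642694,   0.        , 321.48961718],
       [  0.        , 469.61642694, 189.24520295],
       [  0.        ,   0.        ,   1.        ]]), 'eye': array([0.21350655, 1.214987  , 0.89593798]), 'orientation': array([ 0.21729746, -1.38931473, -2.53949546])}
top {'mtx': array([[456.88305943,   0.        , 318.4072714 ],
       [  0.        , 456.88305943, 190.97008639],
       [  0.        ,   0.        ,   1.        ]]), 'eye': array([ 0.41215523, -0.00953487,  1.26023365]), 'orientation': array([ 0.09897989, -0.10734201, -1.55622306])}
wrist {'mtx': array([[332.61979713,   0.        , 315.43612298],
       [  0.        , 332.61979713, 201.16291193],
       [  0.        ,   0.        ,   1.        ]]), 'T_tool_cam': array([[-1.55930822e-03,  9.60060843e-01,  2.79786967e-01,
         7.15240048e-02],
       [ 9.99998600e-01,  1.32720461e-03,  1.01902122e-03,
         3.01425488e-04],
       [ 6.06987814e-04,  2.79788164e-01, -9.60061568e-01,
        -1.72998336e-01],
       [ 0.00000000e+00,  0.00000000e+00,  0.00000000e+00,
         1.00000000e+00]])}
```

View pics/top0.png

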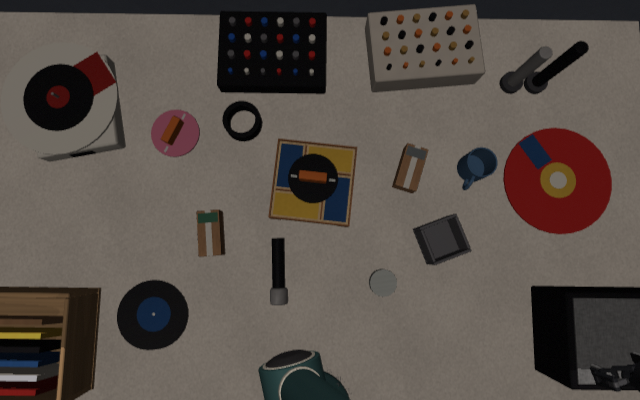

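View pics/side0.png

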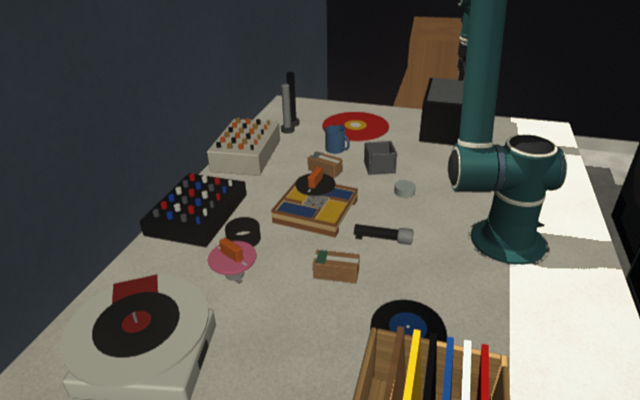

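View pics/wrist0.png

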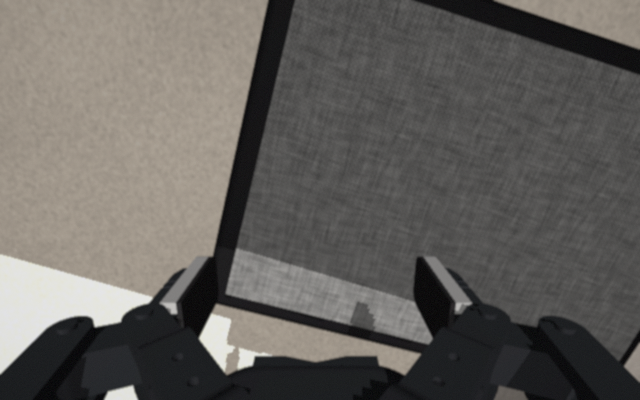

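```bash
cat > h.py <<'E'
import numpy as np, cv2
from scipy.spatial.transform import Rotation as R
from workcell import bot, read_camera
def tool():
    s=bot.read_state(); T=np.eye(4); T[:3,:3]=R.from_rotvec(s["tcp_rot"]).as_matrix(); T[:3,3]=s["tool_pos"]; return T
class Cam:
    def __init__(s,n,save=None):
        Tt=tool()
        c=read_camera(n); s.img=c["image"][:,:,::-1].copy(); s.K=c["mtx"]
        if n=="wrist": T=Tt@c["T_tool_cam"]; s.R=T[:3,:3]; s.o=T[:3,3]
        else: s.R=R.from_rotvec(c["orientation"]).as_matrix(); s.o=np.array(c["eye"])
        if save: cv2.imwrite(f"pics/{save}.png",s.img)
    def ray(s,uv,z):
        uv=np.atleast_2d(np.array(uv,float)); d=np.c_[(uv[:,0]-s.K[0,2])/s.K[0,0],-(uv[:,1]-s.K[1,2])/s.K[1,1],-np.ones(len(uv))]@s.R.T
        return s.o+d*((z-s.o[2])/d[:,2])[:,None]
    def proj(s,P):
        p=(np.atleast_2d(P)-s.o)@s.R; return np.c_[s.K[0,0]*p[:,0]/-p[:,2]+s.K[0,2], s.K[1,1]*-p[:,1]/-p[:,2]+s.K[1,2]]
def mask(img,lo,hi,roi=None):
    m=cv2.inRange(cv2.cvtColor(img,cv2.COLOR_BGR2HSV),lo,hi)
    if roi: z=np.zeros_like(m); x0,y0,x1,y1=roi; z[y0:y1,x0:x1]=m[y0:y1,x0:x1]; m=z
    return m
def big(m):
    c,_=cv2.findContours(m,cv2.RETR_EXTERNAL,cv2.CHAIN_APPROX_NONE); return max(c,key=cv2.contourArea)[:,0,:]
def crop(img,x0,y0,x1,y1,f,name): cv2.imwrite(f"pics/{name}.png",cv2.resize(img[y0:y1,x0:x1],None,fx=f,fy=f,interpolation=cv2.INTER_CUBIC))
def rect(P): # P nx2 world m
    (c,(w,h),a)=cv2.minAreaRect((P[:,:2]*1000).astype(np.float32))
    if w<h: w,h,a=h,w,a+90
    return np.array(c),w,h,(a+90)%180-90
E
python3 - <<'E'
from h import *
t=Cam("top"); bright=cv2.convertScaleAbs(t.img,alpha=2)
crop(bright,180,90,500,280,2.5,"topc")
print("corners pallet z.04/.05")
for uv in [(280,139),(357,145),(349,226),(270,218)]: print(t.ray(uv,.05)[0].round(3))
m=mask(t.img,(5,140,120),(18,255,255),(270,150,360,210)); c=big(m); print(cv2.contourArea(c),rect(t.ray(c,.151)), c.min(0),c.max(0))
E
```

```text
corners pallet z.04/.05
[0.713 0.091 0.05 ]
[ 0.699 -0.118  0.05 ]
[ 0.48  -0.097  0.05 ]
[0.499 0.112 0.05 ]Traceback (most recent call last):
  File "<stdin>", line 6, in <module>
  File "h.py", line 23, in big
    c,_=cv2.findContours(m,cv2.RETR_EXTERNAL,cv2.CHAIN_APPROX_NONE); return max(c,key=cv2.contourArea)[:,0,:]
                                                                            ~~~^^^^^^^^^^^^^^^^^^^^^^^
ValueError: max() iterable argument is empty
```

View pics/topc.png

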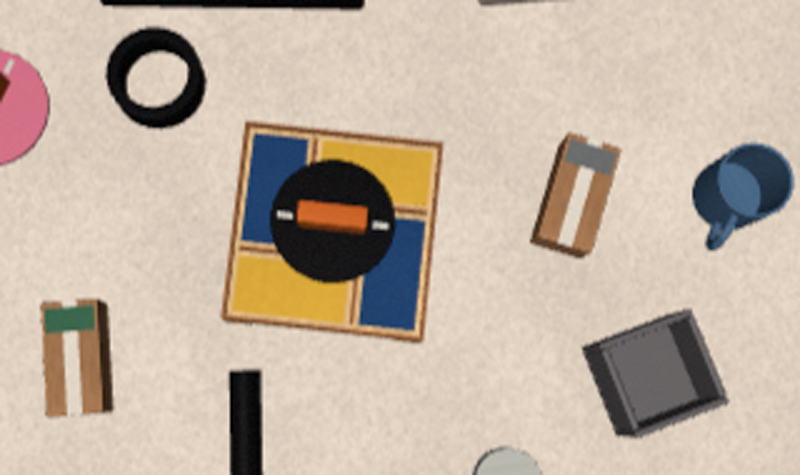

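```bash
cat > p.py <<'E'
import sys
from h import *
# p.py x y z ydeg grip [maxmm] : remaining rows toward world target (mm), tool down, tool y axis at ydeg
def rows(x,y,z,yd,g,mx=40,n=8):
    T=tool(); a=np.radians(yd); yv=np.array([np.cos(a),np.sin(a),0]); zv=np.array([0,0,-1.]); Rt=np.c_[np.cross(yv,zv),yv,zv]
    # nearest of the two half turns is NOT chosen automatically
    P=np.array([x,y,z])/1000; out=[]
    for i in range(40):
        w=R.from_matrix(T[:3,:3].T@Rt).as_rotvec(); d=T[:3,:3].T@(P-T[:3,3])*1000
        if np.linalg.norm(d)<0.3 and np.linalg.norm(w)<.004: break
        N=max(1,int(np.ceil(max(np.linalg.norm(d)/mx,np.linalg.norm(w)/.12)-1e-3)))
        w=np.round(w/N,3); d=np.round(d/N,1); 
        out.append(" ".join(f"{v:g}" for v in [*w,*d,g])); 
        T=T.copy(); T[:3,3]+=T[:3,:3]@d/1000; T[:3,:3]=T[:3,:3]@R.from_rotvec(w).as_matrix()
    for k in range(0,len(out),8): print("; ".join(out[k:k+8]))
def st():
    s=bot.read_state(); T=tool(); print("t",round(s["time"],2),"pos",(s["tool_pos"]*1000).round(1),"ydeg",round(np.degrees(np.arctan2(T[1,1],T[0,1])),2),"tilt",np.degrees(np.arccos(-T[2,2])).round(2),"F",s["wrist_force"].round(1),"w",round(s["width"]*85.4,1),"q6",round(s["q"][5],2))
if __name__=="__main__":
    st(); rows(*map(float,sys.argv[1:]))
E
python3 p.py 185 -648 340 -74 85; python3 p.py 560 -3 340 -5.6 85
python3 - <<'E'
from h import *
t=Cam("top"); 
for p in [(313,177),(210,215),(408,168)]: print(cv2.cvtColor(t.img,cv2.COLOR_BGR2HSV)[p[1],p[0]])
E
```

```text
t 0.2 pos [ 185.  -648.6  200.2] ydeg -74.08 tilt 0.09 F [-0.3  0.9  0.2] w 85.5 q6 -0.04
-0 -0 -0 0 -0.2 -34.9 85; -0 -0 -0 0.1 -0.2 -35 85; -0.001 -0 -0.001 0 -0.2 -34.9 85; -0 -0 -0 0.1 -0.2 -35 85
t 0.2 pos [ 185.  -648.6  200.2] ydeg -74.08 tilt 0.09 F [-0.3  0.9  0.2] w 85.5 q6 -0.04
-0 -0 -0.063 28.3 -27.3 -7.3 85; -0 -0 -0.063 30 -25.4 -7.3 85; -0 -0 -0.063 31.5 -23.5 -7.3 85; -0 -0 -0.063 32.9 -21.5 -7.3 85; -0 -0 -0.063 34.2 -19.4 -7.3 85; -0 -0 -0.063 35.4 -17.2 -7.3 85; -0 -0 -0.063 36.4 -14.9 -7.3 85; -0 -0 -0.063 37.2 -12.6 -7.3 85
-0 -0 -0.063 37.9 -10.2 -7.3 85; -0 -0 -0.063 38.5 -7.8 -7.3 85; -0 -0 -0.063 38.9 -5.4 -7.3 85; -0 -0 -0.063 39.2 -2.9 -7.3 85; -0 -0 -0.063 39.3 -0.4 -7.3 85; -0 -0 -0.063 39.3 2.1 -7.3 85; -0 -0 -0.063 39 4.5 -7.4 85; -0 -0 -0.063 38.7 7 -7.3 85
-0 -0 -0.062 38.2 9.4 -7.4 85; -0 -0.001 -0.063 37.5 11.7 -7.3 85; -0.001 -0 -0.062 36.7 14.1 -7.4 85
[ 11 205 103]
[ 72 108  52]
[15 62 98]
```

>>> {"api": "servo_tool", "payload": {
  "targets": "0 0 0 0 0 -35 85; 0 0 0 0 0 -35 85; 0 0 0 0 0 -35 85; 0 0 0 0 0 -35 85; 0 0 -0.063 28 -27 0 85; 0 0 -0.063 30 -25 0 85; 0 0 -0.063 31.5 -23.5 0 85; 0 0 -0.063 33 -21.5 0 85"
}}

```text
time: 0.92
tool_pos: [0.2614, -0.5146, 0.3423]
tcp_rot: [-3.025, -0.819, 0.001]
wrist_force: [0.6, -0.2, -0.9]
width: 0.995
```

>>> {"api": "servo_tool", "payload": {
  "targets": "0 0 -0.063 34 -19.4 0 85; 0 0 -0.063 35.4 -17 0 85; 0 0 -0.063 36.4 -15 0 85; 0 0 -0.063 37 -12.6 0 85; 0 0 -0.063 38 -10 0 85; 0 0 -0.063 38.5 -8 0 85; 0 0 -0.063 39 -5.4 0 85; 0 0 -0.063 39 -3 0 85"
}}

```text
time: 1.58
tool_pos: [0.4203, -0.2277, 0.3449]
tcp_rot: [-2.713, -1.58, -0.005]
wrist_force: [1.2, 0.3, 0.3]
width: 0.99
```

```bash
python3 p.py 540 -3 320 -5.6 85
```

```text
t 1.58 pos [ 420.3 -227.7  344.9] ydeg -29.58 tilt 0.24 F [1.2 0.3 0.3] w 84.5 q6 -0.04
0 -0.001 -0.06 36.4 -1 3.7 85; 0 -0.001 -0.06 36.3 1.2 3.7 85; 0 -0 -0.06 36.2 3.4 3.6 85; 0 -0.001 -0.06 35.9 5.6 3.6 85; 0 -0 -0.059 35.6 7.7 3.6 85; 0 -0.001 -0.06 35 9.8 3.6 85; 0 -0 -0.059 34.4 11.9 3.6 85
```

>>> {"api": "servo_tool", "payload": {
  "targets": "0 0 -0.06 36.4 -1 3.7 85; 0 0 -0.06 36.3 1.2 3.7 85; 0 0 -0.06 36.2 3.4 3.6 85; 0 0 -0.06 36 5.6 3.6 85; 0 0 -0.06 35.6 7.7 3.6 85; 0 0 -0.06 35 9.8 3.6 85; 0 0 -0.06 34.4 12 3.6 85; 0 0 0 0 0 0 85"
}}

```text
time: 2.25
tool_pos: [0.543, 0.0174, 0.3209]
tcp_rot: [2.291, 2.147, 0.014]
wrist_force: [-0.9, -0.2, -1.0]
width: 0.993
```

Run:
```python
from h import *
from p import st
st()
w=Cam("wrist","w1"); cv2.imwrite("pics/w1b.png",cv2.convertScaleAbs(w.img,alpha=1.8))
t=Cam("top","top1"); cv2.imwrite("pics/t1b.png",cv2.convertScaleAbs(t.img,alpha=1.8))
m=mask(w.img,(6,150,70),(16,255,255)); c=big(m); print(cv2.contourArea(c),rect(w.ray(c,.151)), c.min(0),c.max(0))
```

```text
t 2.25 pos [543.   17.4 320.9] ydeg -3.74 tilt 0.51 F [-0.9 -0.2 -1. ] w 84.8 q6 0.05
1354.0 (array([598.48175049,   2.97254944]), 72.76597595214844, 24.307418823242188, 85.7382583618164) [355 151] [380 218]
```

View pics/w1b.png

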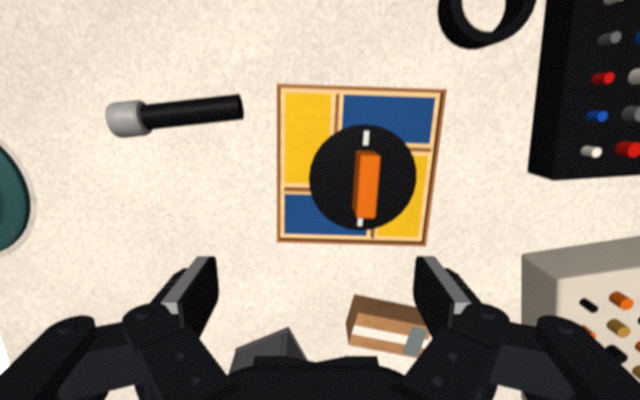

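View pics/t1b.png

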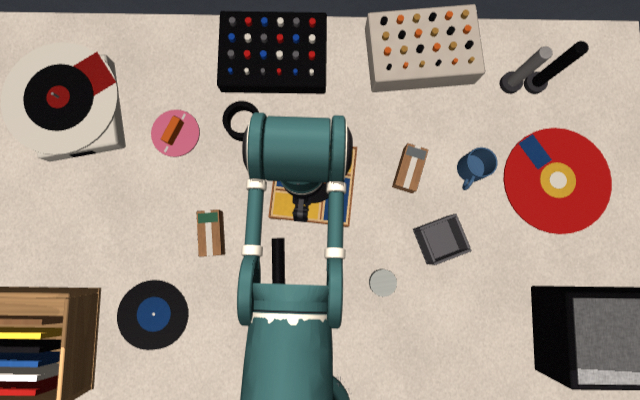

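Run:
```python
from h import *
w=Cam("wrist")
P=w.ray([(277,84),(446,90),(425,244),(277,242)],.05); print(P.round(4),P.mean(0))
for i in range(4):
    d=P[(i+1)%4]-P[i]; print(np.linalg.norm(d[:2]),np.degrees(np.arctan2(d[1],d[0])))
# painted colours
for n,lo,hi in [("blue",(100,120,30),(125,255,255)),("yel",(20,120,60),(32,255,255))]:
    m=mask(w.img,lo,hi,(270,80,450,250)); cs,_=cv2.findContours(m,0,1)
    for c in cs:
        if cv2.contourArea(c)>300: print(n,rect(w.ray(c[:,0],.04)))
crop(cv2.convertScaleAbs(w.img,alpha=1.8),260,70,460,260,4,"w1c")
```

```text
[[ 0.5022  0.1124  0.05  ]
 [ 0.7158  0.09    0.05  ]
 [ 0.6933 -0.1208  0.05  ]
 [ 0.48   -0.1017  0.05  ]] [ 0.59783123 -0.00501977  0.05      ]
0.2147771067061965 -6.000091162256956
0.2119743910208382 -96.08620949848343
0.2142378336560929 174.90323127810262
0.21535181677942067 84.0657022262302
blue (array([555.2210083 , -63.37296677]), 115.47544860839844, 55.07977294921875, -5.696929931640625)
blue (array([644.21691895,  64.3170166 ]), 116.6965560913086, 56.837615966796875, -5.704734802246094)
yel (array([663.84082031, -44.4533844 ]), 119.83092498779297, 60.75971221923828, 84.34823608398438)
yel (array([536.68188477,  45.19265747]), 121.16130828857422, 60.380348205566406, 84.49537658691406)
```

View pics/w1c.png

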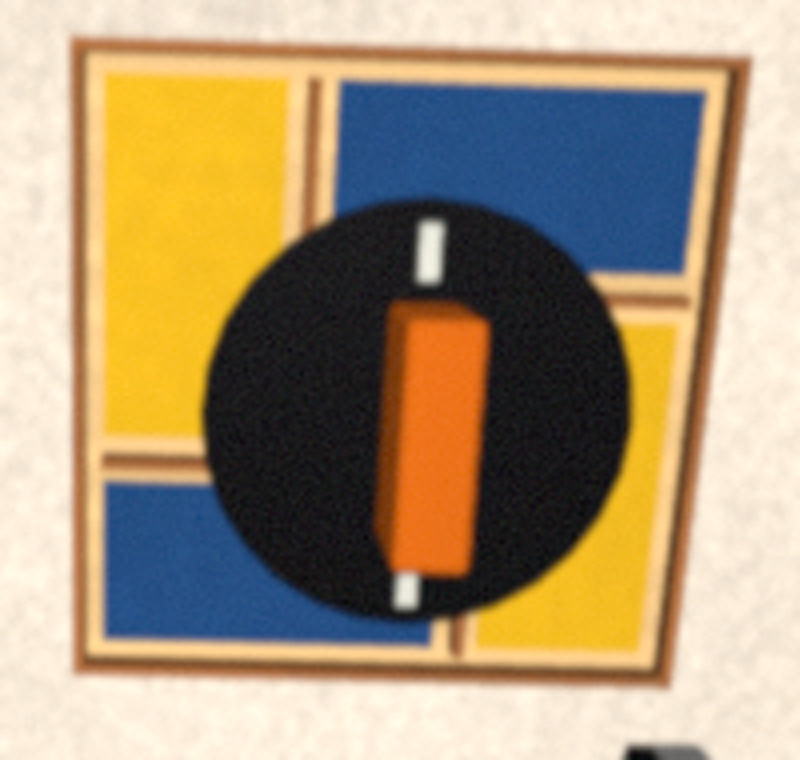

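Run:
```python
from h import *
w=Cam("wrist")
c=np.array([(405,319),(490,321),(470,577),(392,573)])/4+[260,70]
P=w.ray(c,.151)*1000; print(P.round(1),P.mean(0),rect(P/1000))
# disc top z .119
m=mask(w.img,(0,0,0),(180,255,25),(300,110,425,240)); k=big(m); e=rect(w.ray(k,.119)); print("disc",e); print(cv2.minEnclosingCircle((w.ray(cv2.convexHull(k)[:,0],.119)[:,:2]*1000).astype(np.float32)))
t=Cam("top0") if 0 else None
img=cv2.imread("pics/top0.png")
c2=read_camera("top"); t=Cam("top"); 
m=mask(img,(0,0,0),(180,255,22),(280,145,345,210)); k=big(m); print(cv2.minEnclosingCircle((t.ray(cv2.convexHull(k)[:,0],.119)[:,:2]*1000).astype(np.float32)))
m=mask(img,(6,150,95),(16,255,255),(280,145,345,210)); k=big(m); print(rect(t.ray(k,.151)))
```

```text
[[592.   34.6 151. ]
 [613.9  32.5 151. ]
 [607.3 -36.8 151. ]
 [586.1 -34.  151. ]] [599.82990298  -0.91990443 151.        ] (array([599.65484619,  -1.073246  ]), 69.65608978271484, 21.99315071105957, 84.51079559326172)
disc (array([598.34887695,   3.24030304]), 120.6025161743164, 119.89289855957031, 40.61111831665039)
((598.4104614257812, 3.0166633129119873), 60.91032409667969)
((596.39892578125, 0.383304625749588), 62.64137649536133)
(array([597.69464111,   1.16262054]), 65.20680236816406, 16.78959846496582, 84.30253601074219)
```

```bash
python3 p.py 599.5 -0.5 200 -5.6 60
```

```text
t 2.55 pos [541.4  10.5 322.6] ydeg -4.29 tilt 0.51 F [0.1 0.6 0.7] w 85.1 q6 0.05
0.002 -0 0.006 -1.7 14.4 30.8 60; 0.002 -0.001 0.006 -1.6 14.5 30.8 60; 0.002 -0 0.005 -1.5 14.6 30.7 60; 0.003 -0.001 0.006 -1.5 14.7 30.7 60
```

>>> {"api": "servo_tool", "payload": {
  "targets": "0.002 0 0.006 -1.7 14.4 30.8 60; 0.002 0 0.006 -1.6 14.5 30.8 60; 0.002 0 0.005 -1.5 14.6 30.7 60; 0.003 0 0.006 -1.5 14.7 30.7 60; 0 0 0 0 0 0 60; 0 0 0 0 0 0 60",
  "newtons": 60
}}

```text
time: 3.05
tool_pos: [0.6034, -0.0107, 0.2041]
tcp_rot: [2.338, 2.086, 0.016]
wrist_force: [-0.4, 0.1, -0.1]
width: 0.7
```

```bash
python3 p.py 599.5 -0.5 117 -5.6 50 20
```

```text
t 3.05 pos [603.4 -10.7 204.1] ydeg -6.52 tilt 0.77 F [-0.4  0.1 -0.1] w 59.8 q6 0.05
0.003 -0 -0.003 1.9 -1.2 17.4 50; 0.003 -0 -0.003 1.9 -1.2 17.4 50; 0.002 -0.001 -0.003 1.9 -1.1 17.4 50; 0.003 -0 -0.004 1.9 -1.1 17.4 50; 0.002 -0.001 -0.003 2 -1.1 17.5 50
```

>>> {"api": "servo_tool", "payload": {
  "targets": "0.003 0 -0.003 2 -1 12 50; 0.003 0 -0.003 2 -1 12 50; 0.003 0 -0.003 2 -1 12 50; 0.003 0 -0.003 2 -1 12 50; 0 0 0 1 0 0 50; 0 0 0 0 0 0 50"
}}

```text
time: 3.55
tool_pos: [0.6011, -0.0024, 0.1584]
tcp_rot: [2.331, 2.1, 0.011]
wrist_force: [0.7, -0.3, -0.2]
width: 0.584
```

```bash
python3 p.py 599.5 -0.5 117 -5.6 50 20
```

```text
t 3.55 pos [601.1  -2.4 158.4] ydeg -5.97 tilt 0.49 F [ 0.7 -0.3 -0.2] w 49.9 q6 0.06
0.003 -0.001 -0.002 0.6 -0.7 13.8 50; 0.003 -0.001 -0.002 0.5 -0.7 13.8 50; 0.002 -0 -0.002 0.6 -0.7 13.8 50
```

>>> {"api": "servo_tool", "payload": {
  "targets": "0.003 0 -0.002 0.6 -0.7 10 50; 0.003 0 -0.002 0.5 -0.7 10 50; 0.002 0 -0.002 0.5 -0.5 10 50; 0 0 0 0 0 9 50; 0 0 0 0 0 0 50; 0 0 0 0 0 0 50"
}}

```text
time: 4.05
tool_pos: [0.6, 0.0005, 0.1164]
tcp_rot: [-2.325, -2.112, -0.004]
wrist_force: [0.0, -0.1, 0.1]
width: 0.584
```

```bash
python3 p.py 599.5 -0.5 117 -5.6 50 20;python3 - <<'E'
from h import *
w=Cam("wrist","w2")
E
```

```text
t 4.05 pos [6.000e+02 5.000e-01 1.164e+02] ydeg -5.49 tilt 0.15 F [ 0.  -0.1  0.1] w 49.9 q6 0.05
0.001 -0.002 0.002 -1.1 -0.4 -0.6 50
```

View pics/w2.png

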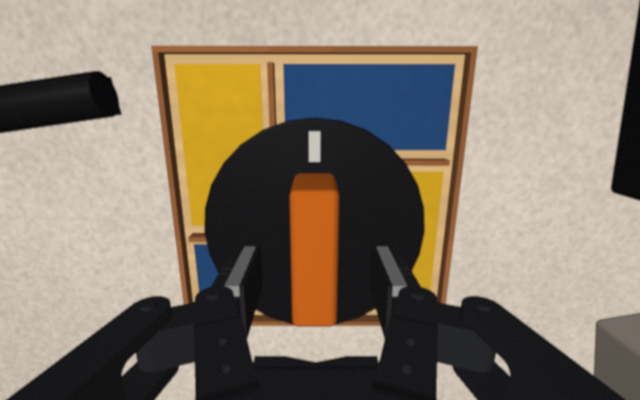

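>>> {"api": "servo_tool", "payload": {
  "targets": "0 0 0 0 0 0 10; 0 0 0 0 0 0 10; 0 0 0 0 0 0 10; 0 0 0 0 0 0 10; 0 0 0 0 0 0 10; 0 0 0 0 0 0 10",
  "newtons": 70
}}

```text
time: 4.6
tool_pos: [0.6, 0.0004, 0.117]
tcp_rot: [-2.325, -2.112, -0.004]
wrist_force: [0.5, 1.7, -1.2]
width: 0.221
```

```bash
python3 p.py 599.5 -0.5 117 -5.6 10 20
```

```text
t 4.6 pos [6.00e+02 4.00e-01 1.17e+02] ydeg -5.52 tilt 0.16 F [ 0.5  1.7 -1.2] w 18.8 q6 0.05
0.001 -0.002 0.001 -1 -0.4 -0 10
```

>>> {"api": "servo_tool", "payload": {
  "targets": "0 0 0 0 0 2.5 10; 0 0 0 0 0 2.5 10; 0 0 0 0 0 2.5 10; 0 0 0 0 0 2 10; 0 0 0 0 0 1 10"
}}

```text
time: 5.02
tool_pos: [0.602, 0.0003, 0.1118]
tcp_rot: [2.324, 2.11, 0.009]
wrist_force: [-3.0, 0.3, 6.8]
width: 0.22
```

```bash
python3 p.py 599.5 -0.5 111 -5.6 10 20
```

```text
t 5.02 pos [6.020e+02 3.000e-01 1.118e+02] ydeg -5.51 tilt 0.36 F [-3.   0.3  6.8] w 18.8 q6 0.05
0.006 -0.003 0.001 -1 -2.4 0.8 10
```

>>> {"api": "servo_tool", "payload": {
  "targets": "0.003 0 0 0 -1 2 10; 0.003 0 0 0 -1 2 10; 0 0 0 0 0 1.5 10; 0 0 0 0 0 1 10"
}}

```text
time: 5.35
tool_pos: [0.6024, 0.0003, 0.1119]
tcp_rot: [2.324, 2.111, 0.008]
wrist_force: [-3.0, -0.3, 6.2]
width: 0.221
```

```bash
python3 p.py 600 0.4 111 -5.6 10 20
```

```text
t 5.35 pos [6.024e+02 3.000e-01 1.119e+02] ydeg -5.51 tilt 0.33 F [-3.  -0.3  6.2] w 18.9 q6 0.05
0.005 -0.003 0.002 -0.2 -2.4 0.9 10
```

>>> {"api": "servo_tool", "payload": {
  "targets": "0.003 0 0 0 -1.5 3 10; 0.003 0 0 0 -1.5 3 10; 0.003 0 0 0 -1.5 3 10; 0 0 0 0 -1 3 10"
}}

```text
time: 5.68
tool_pos: [0.6022, 0.0004, 0.1113]
tcp_rot: [2.323, 2.11, 0.011]
wrist_force: [-4.4, 0.5, 13.3]
width: 0.219
```

```bash
python3 p.py 600 0.4 111 -5.6 10 20
```

```text
t 5.68 pos [6.022e+02 4.000e-01 1.113e+02] ydeg -5.5 tilt 0.46 F [-4.4  0.5 13.3] w 18.7 q6 0.05
0.007 -0.003 0.002 -0.2 -2.2 0.2 10
```

>>> {"api": "servo_tool", "payload": {
  "targets": "0 0 -0.06 0 -1 3 10; 0 0 -0.08 0 -1 3 10; 0 0 -0.08 0 -1 3 10; 0 0 -0.08 0 -1 3 10; 0 0 -0.08 0 0 3 10; 0 0 -0.08 0 0 3 10"
}}

```text
time: 6.18
tool_pos: [0.6065, -0.0017, 0.111]
tcp_rot: [1.745, 2.585, 0.021]
wrist_force: [-4.7, -0.8, 13.2]
width: 0.223
```

```bash
python3 p.py 600 0.4 111 84.4 10 20
```

```text
t 6.18 pos [606.5  -1.7 111. ] ydeg 21.96 tilt 1.51 F [-4.7 -0.8 13.2] w 19.1 q6 -0.43
0.002 0.002 -0.109 0.4 -0.5 -0 10; 0.001 0.002 -0.109 0.5 -0.5 -0 10; 0.002 0.002 -0.109 0.5 -0.4 -0 10; 0.001 0.002 -0.109 0.6 -0.4 -0 10; 0.001 0.002 -0.109 0.6 -0.3 -0 10; 0.002 0.003 -0.109 0.6 -0.2 -0 10; 0.001 0.002 -0.109 0.7 -0.1 -0 10; 0.002 0.003 -0.109 0.7 -0.1 -0 10
0.001 0.002 -0.109 0.7 0 -0 10; 0.002 0.003 -0.109 0.7 0.1 -0.1 10
```

>>> {"api": "servo_tool", "payload": {
  "targets": "0.005 0.005 -0.08 1.5 -2 3 10; 0.005 0.005 -0.08 1.5 -2 3 10; 0.005 0.005 -0.08 2 -1.5 3 10; 0.005 0.005 -0.08 2 -1.5 3 10; 0 0 -0.08 2 -1 3 10; 0 0 -0.08 2 -1 3 10"
}}

```text
time: 6.68
tool_pos: [0.6068, 0.0005, 0.1111]
tcp_rot: [1.045, 2.934, 0.018]
wrist_force: [-2.9, -4.4, 13.9]
width: 0.22
```

```bash
python3 p.py 600 0.4 111 84.4 10 20
```

```text
t 6.68 pos [6.068e+02 5.000e-01 1.111e+02] ydeg 50.81 tilt 1.67 F [-2.9 -4.4 13.9] w 18.8 q6 -0.93
0.003 0.005 -0.117 1 -0.9 -0 10; 0.002 0.005 -0.117 1.1 -0.7 -0 10; 0.003 0.006 -0.117 1.2 -0.6 -0 10; 0.002 0.005 -0.118 1.3 -0.5 -0 10; 0.003 0.006 -0.117 1.4 -0.2 -0 10
```

>>> {"api": "servo_tool", "payload": {
  "targets": "0.005 0.008 -0.08 3 -2 3 10; 0.005 0.008 -0.08 3 -2 3 10; 0.005 0.008 -0.08 3.5 -1.5 3 10; 0.005 0.008 -0.08 3.5 -1.5 3 10; 0 0.005 -0.08 3.5 -1 3 10; 0 0.005 -0.08 3 0 3 10"
}}

```text
time: 7.18
tool_pos: [0.6027, -0.0004, 0.111]
tcp_rot: [0.288, 3.109, 0.001]
wrist_force: [-0.0, -0.6, 9.2]
width: 0.22
```

```bash
python3 p.py 600 0.4 111 84.4 10 20
```

```text
t 7.18 pos [ 6.027e+02 -4.000e-01  1.110e+02] ydeg 79.43 tilt 1.1 F [-0.  -0.6  9.2] w 18.8 q6 -1.43
0.002 0.019 -0.087 2.8 0.3 -0.1 10
```

>>> {"api": "servo_tool", "payload": {
  "targets": "0 0.01 -0.05 2 0 2 10; 0 0.01 -0.05 1 0 1 10; 0 0 -0.03 0.5 0 0 10; 0 0 -0.02 0 0 -3 10; 0 0 0 0 0 -4 10; 0 0 0 0 0 -6 10"
}}

```text
time: 7.68
tool_pos: [0.603, 0.0002, 0.1265]
tcp_rot: [0.038, 3.134, 0.003]
wrist_force: [-0.0, -1.1, -3.0]
width: 0.22
```

```bash
python3 p.py 600 0.4 150 84.4 10 10
```

```text
t 7.68 pos [6.030e+02 2.000e-01 1.265e+02] ydeg 88.6 tilt 0.46 F [-0.  -1.1 -3. ] w 18.7 q6 -1.59
0.001 0.003 0.024 0.9 0.1 -7.8 10; 0.001 0.002 0.025 1 0 -7.9 10; 0.001 0.003 0.024 1 0 -7.8 10
```

>>> {"api": "servo_tool", "payload": {
  "targets": "0 0 0.02 0.5 0 -8 10; 0 0 0.02 0.5 0 -10 10; 0 0 0 0 0 -20 10; 0 0 0 0 0 -30 10; 0 0 0 0 0 -30 10; 0 0 0 0 0 -10 10; 0 0 0 0 0 0 10"
}}

```text
time: 8.27
tool_pos: [0.599, -0.0003, 0.2385]
tcp_rot: [0.119, 3.136, 0.003]
wrist_force: [0.7, -0.2, -2.3]
width: 0.214
```

Run:
```python
from h import *
from p import st
st(); s=Cam("side","s2"); t=Cam("top","t2")
crop(cv2.convertScaleAbs(s.img,alpha=1.6),200,60,450,290,3,"s2c")
t0=cv2.imread("pics/top0.png"); crop(cv2.convertScaleAbs(t0,alpha=3),400,200,490,280,8,"stand")
```

```text
t 8.27 pos [ 5.990e+02 -3.000e-01  2.385e+02] ydeg 85.65 tilt 0.2 F [ 0.7 -0.2 -2.3] w 18.2 q6 -1.54
```

View pics/s2c.png

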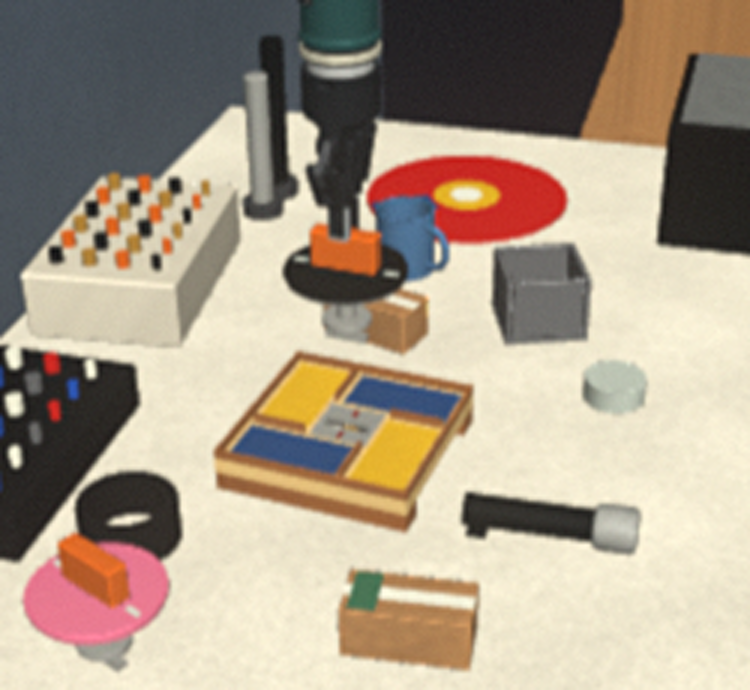

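View pics/stand.png

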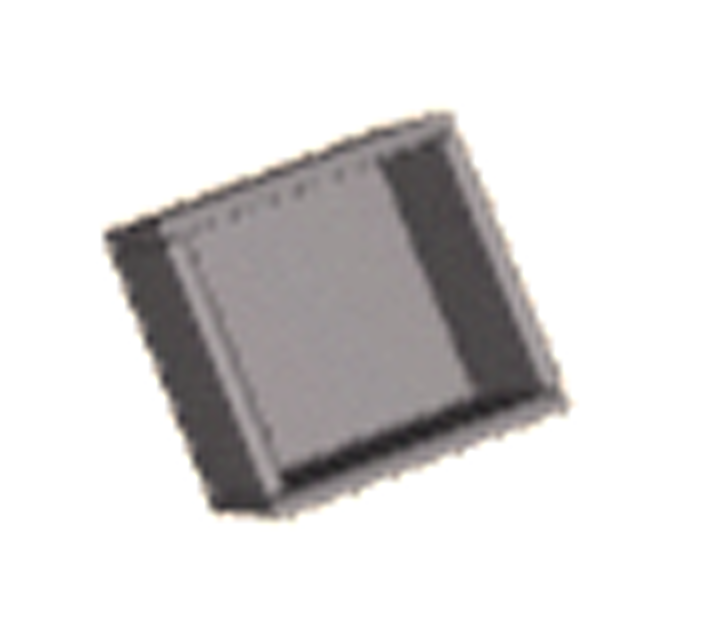

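```bash
python3 - <<'E'
from h import *
t=Cam("top"); s=Cam("side")
P=t.ray(np.array([(165,225),(453,115),(568,407),(280,515)])/8+[400,200],.085)*1000; print(P.round(1),P.mean(0),rect(P/1000))
P=s.ray(np.array([(495,250),(570,243),(590,283),(503,289)])/3+[200,60],.085)*1000; print(P.round(1),P.mean(0),rect(P/1000))
# socket: find steel cover center
crop(cv2.convertScaleAbs(s.img,alpha=1.6),290,180,350,215,12,"sock")
c=s.proj([[.6,0,.04]]);print(c)
E
python3 p.py 442 -315 245 85 10
```

```text
[[ 474.7 -278.8   85. ]
 [ 511.2 -372.5   85. ]
 [ 418.2 -406.7   85. ]
 [ 383.  -313.8   85. ]] [ 446.79148322 -342.92168657   85.        ] (array([ 447.0027771 , -343.17974854]), 100.58002471923828, 99.12351989746094, -69.09670639038086)
[[ 509.6 -356.5   85. ]
 [ 421.5 -399.2   85. ]
 [ 381.2 -299.    85. ]
 [ 479.5 -258.1   85. ]] [ 447.94320853 -328.20598323   85.        ] (array([ 450.49935913, -328.63760376]), 109.21456909179688, 106.53826904296875, -68.08897399902344)
[[315.240147   200.65354752]]
t 8.47 pos [ 5.961e+02 -1.000e-01  2.332e+02] ydeg 85.69 tilt 0.32 F [ 0.1  1.3 -2.3] w 18.7 q6 -1.54
0 -0.001 0.001 14.5 -36.2 -1.3 10; 0 -0.001 0.001 14.4 -36.2 -1.3 10; 0 -0 0.001 14.4 -36.2 -1.3 10; 0 -0.001 0.002 14.3 -36.2 -1.3 10; 0 -0 0.001 14.3 -36.2 -1.4 10; 0 -0.001 0.002 14.2 -36.3 -1.3 10; 0.001 -0 0.001 14.2 -36.3 -1.4 10; 0 -0.001 0.002 14.1 -36.3 -1.3 10
0.001 -0 0.001 14 -36.3 -1.3 10
```

View pics/sock.png

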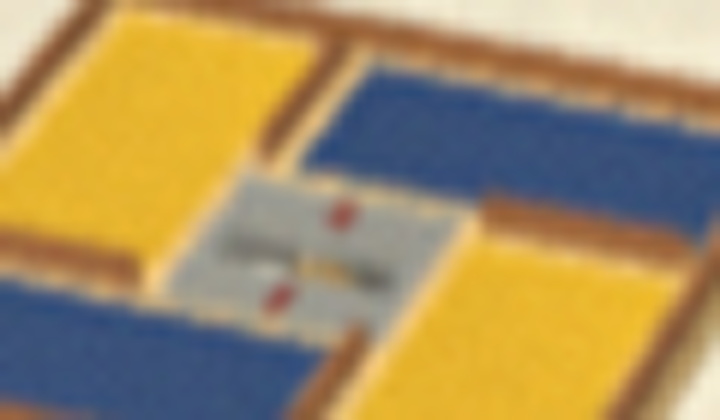

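>>> {"api": "servo_tool", "payload": {
  "targets": "0 0 0 14.5 -36 -2 10; 0 0 0 14.5 -36 -2 10; 0 0 0 14.4 -36 -2 10; 0 0 0 14.3 -36 -2 10; 0 0 0 14.3 -36 -2 10; 0 0 0 14.3 -30 -2 10; 0 0 0 10 -10 0 10; 0 0 0 0 0 0 10"
}}

```text
time: 9.13
tool_pos: [0.4705, -0.2152, 0.2249]
tcp_rot: [-0.108, -3.105, -0.017]
wrist_force: [-0.3, -0.6, -3.1]
width: 0.22
```

```bash
python3 p.py 447 -336 245 85.6 10
python3 - <<'E'
from h import *
w=Cam("wrist"); cv2.imwrite("pics/w3.png",cv2.convertScaleAbs(w.img,alpha=1.8))
E
```

```text
t 9.13 pos [ 470.5 -215.2  224.9] ydeg 86.02 tilt 2.1 F [-0.3 -0.6 -3.1] w 18.8 q6 -1.97
0.002 -0.009 0.002 3.9 -30.5 -5.2 10; 0.002 -0.009 0.002 3.8 -30.5 -5.2 10; 0.003 -0.009 0.002 3.8 -30.5 -5.1 10; 0.002 -0.008 0.001 3.6 -30.5 -5 10
```

View pics/w3.png

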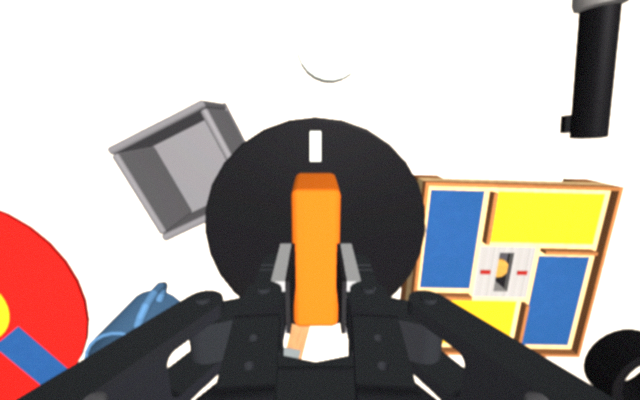

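Run:
```python
from h import *
w=Cam("wrist"); print(w.o)
P=w.ray([(111,151),(206,101),(166,237)],.085)*1000; print(P.round(1),(P[1]+P[2])/2)
crop(cv2.convertScaleAbs(w.img,alpha=1.6),90,80,270,260,4,"w3c")
```

```text
[ 0.40667203 -0.21184474  0.3999025 ]
[[ 424.3 -401.3   85. ]
 [ 386.1 -306.2   85. ]
 [ 512.4 -365.6   85. ]] [ 449.24337391 -335.94285992   85.        ]
```

View pics/w3c.png

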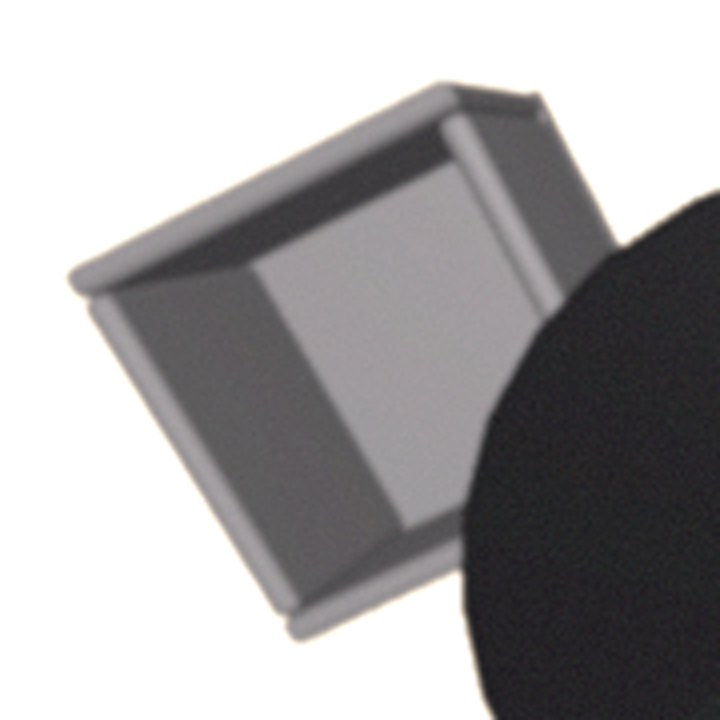

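>>> {"api": "servo_tool", "payload": {
  "targets": "0 -0.009 0 2 -10 -20 10; 0 -0.009 0 4 -28 -8 10; 0 -0.009 0 4 -28 -2 10; 0 -0.009 0 4 -28 0 10; 0 0 0 2 -15 0 10; 0 0 0 0 0 0 10; 0 0 0 0 0 0 10"
}}

```text
time: 9.82
tool_pos: [0.4547, -0.3153, 0.2473]
tcp_rot: [-0.088, -3.139, -0.033]
wrist_force: [-0.7, 0.5, -2.3]
width: 0.221
```

```bash
python3 p.py 448 -337 235 85.6 10 15
```

```text
t 9.82 pos [ 454.7 -315.3  247.3] ydeg 86.8 tilt 1.19 F [-0.7  0.5 -2.3] w 18.9 q6 -2.18
0.01 -0.001 0.01 2.7 -11.2 5.9 10; 0.011 -0.001 0.011 2.6 -11.1 6.1 10
```

>>> {"api": "servo_tool", "payload": {
  "targets": "0.008 0 0.005 2.5 -8 4 10; 0.006 0 0.005 2 -8 4 10; 0.004 0 0.005 1 -4 2 10; 0 0 0 0 0 0 10; 0 0 0 0 0 0 10"
}}

```text
time: 10.23
tool_pos: [0.4494, -0.3309, 0.2332]
tcp_rot: [-0.104, -3.135, -0.008]
wrist_force: [-0.5, 0.4, -1.4]
width: 0.222
```

```bash
python3 p.py 448 -337 160 85.6 10 15
```

```text
t 10.23 pos [ 449.4 -330.9  233.2] ydeg 86.22 tilt 0.4 F [-0.5  0.4 -1.4] w 19.0 q6 -2.19
0.001 -0.001 0.002 0.1 -1.3 14.6 10; 0.001 -0.001 0.002 0.2 -1.3 14.6 10; 0.001 -0.001 0.002 0.2 -1.3 14.7 10; 0.001 -0.001 0.002 0.1 -1.3 14.6 10; 0.001 -0.001 0.003 0.2 -1.2 14.7 10
```

>>> {"api": "servo_tool", "payload": {
  "targets": "0 0 0.002 0.1 -2 14 10; 0 0 0.002 0.2 -2 14 10; 0 0 0.002 0.2 -2 14 10; 0 0 0 0 -1 14 10; 0 0 0 0 0 14 10; 0 0 0 0 0 14 10; 0 0 0 0 0 14 10; 0 0 0 0 0 0 10"
}}

```text
time: 10.9
tool_pos: [0.451, -0.3359, 0.1345]
tcp_rot: [0.11, 3.138, 0.005]
wrist_force: [-0.1, 0.1, -2.6]
width: 0.225
```

```bash
python3 p.py 448 -337 98 85.6 10 15
```

```text
t 10.9 pos [ 451.  -335.9  134.5] ydeg 86.0 tilt 0.2 F [-0.1  0.1 -2.6] w 19.2 q6 -2.19
0.001 0 0.002 1 -0.5 12.2 10; 0.001 0.001 0.002 1 -0.5 12.2 10; 0.001 0 0.003 0.9 -0.4 12.1 10
```

>>> {"api": "servo_tool", "payload": {
  "targets": "0.001 0 0.002 1 -0.5 9 10; 0.001 0 0.002 1 0 9 10; 0 0 0 1 0 7 10; 0 0 0 0 0 4 10; 0 0 0 0 0 3 10; 0 0 0 0 0 2 10; 0 0 0 0 0 1 10"
}}

```text
time: 11.48
tool_pos: [0.4495, -0.3366, 0.0993]
tcp_rot: [0.116, 3.135, -0.002]
wrist_force: [0.6, 1.1, -0.8]
width: 0.223
```

```bash
python3 p.py 448 -337 98 85.6 10 15
```

```text
t 11.48 pos [ 449.5 -336.6   99.3] ydeg 85.77 tilt 0.28 F [ 0.6  1.1 -0.8] w 19.1 q6 -2.19
-0.001 0.005 0.003 1.5 -0.5 1.3 10
```

>>> {"api": "servo_tool", "payload": {
  "targets": "0 0 0 0 0 1 10; 0 0 0 0 0 0 50; 0 0 0 0 0 0 50; 0 0 0 0 0 0 50; 0 0 0 0 0 0 50; 0 0 0 0 0 0 50"
}}

```text
time: 11.98
tool_pos: [0.4523, -0.339, 0.1023]
tcp_rot: [0.116, 3.129, -0.009]
wrist_force: [-0.1, 0.3, -0.5]
width: 0.585
```

>>> {"api": "servo_tool", "payload": {
  "targets": "0 0 0 0 0 -15 50; 0 0 0 0 0 -25 50; 0 0 0 0 0 -35 50; 0 0 0 0 0 -40 60; 0 0 0 0 0 -40 60; 0 0 0 0 0 -30 60"
}}

```text
time: 12.48
tool_pos: [0.4452, -0.3337, 0.2836]
tcp_rot: [-0.116, -3.134, -0.011]
wrist_force: [0.2, 0.2, -0.2]
width: 0.704
```

Run:
```python
from h import *
from p import st
st()
w=Cam("wrist"); cv2.imwrite("pics/w4.png",cv2.convertScaleAbs(w.img,alpha=1.6))
s=Cam("side"); crop(cv2.convertScaleAbs(s.img,alpha=1.6),290,100,450,200,5,"s4")
```

```text
t 12.48 pos [ 445.2 -333.7  283.6] ydeg 85.77 tilt 0.52 F [ 0.2  0.2 -0.2] w 60.1 q6 -2.19
```

View pics/w4.png

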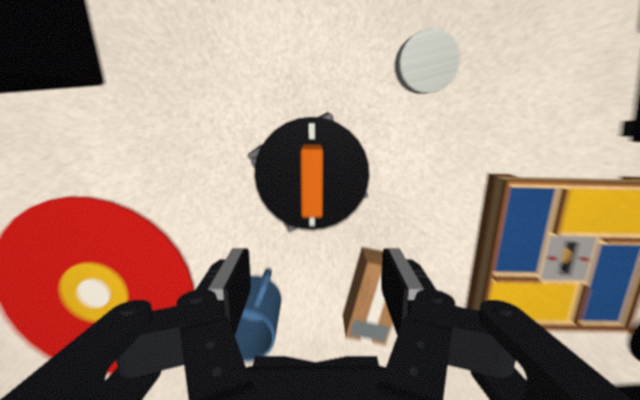

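View pics/s4.png

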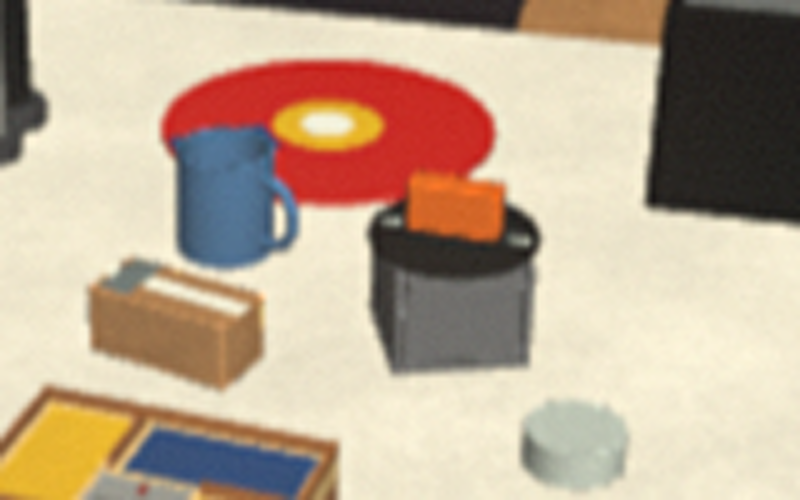

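Run:
```python
from h import *
t=Cam("top"); b=cv2.convertScaleAbs(t.img,alpha=2.5)
crop(b,380,130,500,210,6,"ca"); crop(b,180,195,240,265,8,"cb")
w=Cam("wrist")
```

```text
(no output)
```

View pics/ca.png

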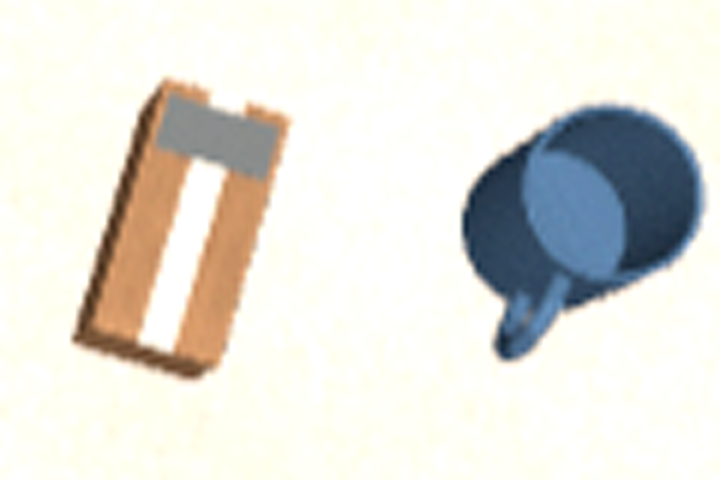

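View pics/cb.png

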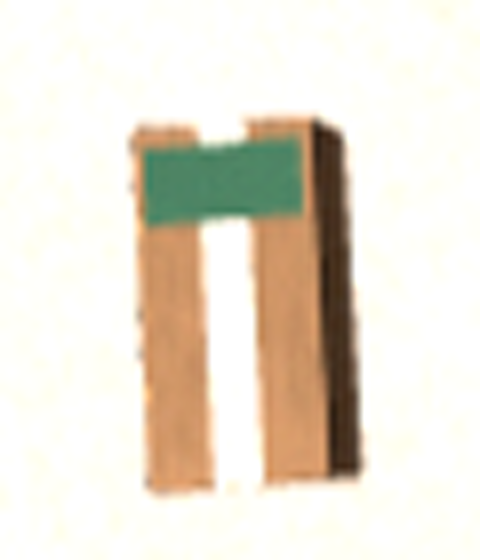

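Run:
```python
from h import *
t=Cam("top")
for n,c in [("A",np.array([(168,80),(290,118),(212,365),(92,330)])/6+[380,130]),("B",np.array([(135,125),(312,120),(328,478),(150,490)])/8+[180,195])]:
    P=t.ray(c,.055)*1000; print(n,P.round(1),P.mean(0),rect(P/1000))
```

```text
A [[ 704.5 -255.5   55. ]
 [ 687.8 -310.2   55. ]
 [ 575.3 -273.3   55. ]
 [ 590.3 -220.1   55. ]] [ 639.49241778 -264.77788534   55.        ] (array([ 639.06323242, -265.14837646]), 119.76698303222656, 57.17194747924805, -17.23876190185547)
B [[515.3 305.4  55. ]
 [517.7 247.1  55. ]
 [400.7 237.2  55. ]
 [396.1 294.9  55. ]] [457.43824386 271.13774359  55.        ] (array([457.98245239, 271.26593018]), 120.01009368896484, 58.290016174316406, 4.846418380737305)
```

```bash
python3 p.py 545 -5 330 84.3 85
```

```text
t 12.73 pos [ 444.6 -333.2  279.8] ydeg 85.76 tilt 0.69 F [-0.3 -0.1  0.2] w 59.8 q6 -2.19
0.001 -0.001 0.003 -8.4 37.2 -5.3 85; 0.001 -0.001 0.003 -8.3 37.3 -5.4 85; 0.001 -0.001 0.003 -8.2 37.3 -5.4 85; 0.001 -0.001 0.003 -8 37.3 -5.4 85; 0.001 -0.001 0.003 -8 37.3 -5.4 85; 0.001 -0.001 0.003 -7.8 37.3 -5.5 85; 0.001 -0.001 0.003 -7.7 37.4 -5.5 85; 0.001 -0.001 0.002 -7.7 37.4 -5.6 85
0 -0.001 0.003 -7.5 37.3 -5.5 85
```

>>> {"api": "servo_tool", "payload": {
  "targets": "0 0 0.003 -8.4 37 -8 85; 0 0 0.003 -8.4 37 -8 85; 0 0 0.003 -8.4 37 -8 85; 0 0 0.003 -8 37 -8 85; 0 0 0.003 -8 37 -8 85; 0 0 0.003 -8 37 -5 85; 0 0 0 -8 25 -5 85; 0 0 0 0 10 0 85"
}}

```text
time: 13.4
tool_pos: [0.5177, -0.0729, 0.3121]
tcp_rot: [-0.16, -3.097, -0.031]
wrist_force: [0.2, -0.6, -0.4]
width: 0.994
```

>>> {"api": "servo_tool", "payload": {
  "targets": "0 0 0 0 0 0 85; 0 0 0 0 0 0 85; 0 0 0 0 0 0 85"
}}

```text
time: 13.65
tool_pos: [0.515, -0.0711, 0.3065]
tcp_rot: [-0.152, -3.088, -0.031]
wrist_force: [0.7, 0.1, 0.1]
width: 0.998
```

Run:
```python
from h import *
from p import st
st()
w=Cam("wrist","w5"); cv2.imwrite("pics/w5b.png",cv2.convertScaleAbs(w.img,alpha=1.6))
for n,lo,hi in [("blue",(100,120,30),(125,255,255)),("yel",(20,120,60),(32,255,255))]:
    m=mask(w.img,lo,hi); cs,_=cv2.findContours(m,0,1)
    for c in cs:
        if cv2.contourArea(c)>1500: print(n,c[:,0].min(0),c[:,0].max(0),rect(w.ray(c[:,0],.04)))
```

```text
t 13.65 pos [515.  -71.1 306.5] ydeg 84.32 tilt 3.1 F [0.7 0.1 0.1] w 85.3 q6 -1.67
blue [ 10 245] [108 333] (array([ 655.31689453, -453.17288208]), 161.89361572265625, 81.16314697265625, -60.4304141998291)
blue [395 211] [439 286] (array([643.96826172,  64.92849731]), 113.86852264404297, 56.349517822265625, -5.7191314697265625)
blue [300 156] [342 238] (array([555.18005371, -62.98332596]), 115.01205444335938, 56.50154495239258, -5.750205993652344)
yel [300 250] [384 289] (array([663.62634277, -43.16843414]), 120.52373504638672, 60.805809020996094, 83.81471252441406)
yel [355 154] [445 198] (array([536.15441895,  45.52023315]), 120.9597396850586, 60.14560317993164, 84.13578796386719)
```

View pics/w5b.png

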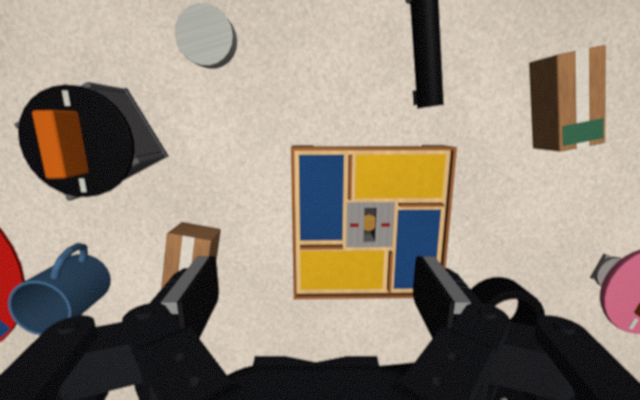

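```bash
python3 p.py 639 -265 180 72.8 85 38
```

```text
t 13.7 pos [514.9 -71.5 306.3] ydeg 84.28 tilt 3.12 F [-0.3  0.4  0. ] w 85.4 q6 -1.67
0.002 -0.008 0.029 -21.3 -26.1 16.5 85; 0.002 -0.008 0.029 -21.9 -25.4 16.7 85; 0.002 -0.007 0.029 -22.5 -24.7 17 85; 0.002 -0.008 0.028 -23.1 -24 17.2 85; 0.002 -0.007 0.029 -23.6 -23.3 17.4 85; 0.001 -0.007 0.028 -24.1 -22.6 17.6 85; 0.002 -0.008 0.029 -24.6 -22 17.8 85
```

>>> {"api": "servo_tool", "payload": {
  "targets": "0.002 -0.008 0.029 -21 -26 16.5 85; 0.002 -0.008 0.029 -22 -25.4 16.7 85; 0.002 -0.007 0.029 -22.5 -24.7 17 85; 0.002 -0.008 0.029 -23 -24 17 85; 0.002 -0.007 0.029 -23.6 -23 17 85; 0 -0.007 0.029 -24 -22.6 17 85; 0 0 0.01 -10 -10 7 85; 0 0 0 0 0 0 85"
}}

```text
time: 14.37
tool_pos: [0.6252, -0.2711, 0.1864]
tcp_rot: [-0.478, -3.1, -0.001]
wrist_force: [-0.7, -0.8, -0.2]
width: 0.994
```

```bash
python3 - <<'E'
from h import *
from p import st
st()
w=Cam("wrist"); cv2.imwrite("pics/w6b.png",cv2.convertScaleAbs(w.img,alpha=1.6))
E
python3 p.py 639 -265 100 72.8 85 20
```

```text
t 14.37 pos [ 625.2 -271.1  186.4] ydeg 72.46 tilt 0.27 F [-0.7 -0.8 -0.2] w 84.9 q6 -1.71
t 14.42 pos [ 624.4 -270.3  186.5] ydeg 72.49 tilt 0.35 F [ 0.   0.2 -1.6] w 85.1 q6 -1.71
0 -0.001 -0.001 -2.6 1.9 17.3 85; 0 -0.001 -0.001 -2.5 1.9 17.3 85; 0 -0.001 -0.001 -2.5 1.9 17.3 85; 0 -0.002 -0.001 -2.6 1.9 17.3 85; 0 -0.001 -0.001 -2.5 1.8 17.3 85
```

View pics/w6b.png

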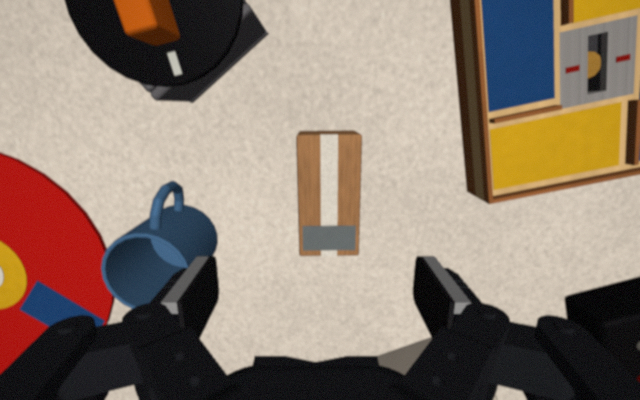

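Run:
```python
from h import *
w=Cam("wrist")
P=w.ray([(297,134),(362,134),(359,255),(299.5,255)],.055)*1000; print(P.round(1),P.mean(0),rect(P/1000))
T=tool(); 
for uv,z in [((217,235),.09),((183,190),.06),((163,185),.07)]:
    p=w.ray(uv,z)[0]; print(p, T[:3,:3].T@(p-np.array([.639,-.265,.02])))
```

```text
[[ 575.9 -272.3   55. ]
 [ 593.6 -216.4   55. ]
 [ 707.4 -250.9   55. ]
 [ 689.4 -307.6   55. ]] [ 641.56796712 -261.79460331   55.        ] (array([ 641.63800049, -261.58944702]), 119.25872802734375, 59.46448516845703, -17.268417358398438)
[ 0.63464552 -0.36324854  0.09      ] [-0.02494831 -0.09496598 -0.07021952]
[ 0.59205758 -0.38898876  0.06      ] [ 0.00782463 -0.13231618 -0.04009996]
[ 0.58128218 -0.399497    0.07      ] [ 0.01500418 -0.14556008 -0.05007921]
```

>>> {"api": "servo_tool", "payload": {
  "targets": "0 0 -0.001 -3 2 18 85; 0 0 -0.001 -3 2 18 85; 0 0 -0.001 -3 2 18 85; 0 0 -0.001 -3 2 18 85; 0 0 0 -2 1 10 85; 0 0 0 0 0 0 85; 0 0 0 0 0 0 85"
}}

```text
time: 15.05
tool_pos: [0.641, -0.2634, 0.1139]
tcp_rot: [0.469, 3.1, 0.001]
wrist_force: [0.3, 0.2, 1.1]
width: 0.998
```

```bash
python3 p.py 641 -263 15 72.7 85 15
```

```text
t 15.05 pos [ 641.  -263.4  113.9] ydeg 72.8 tilt 0.36 F [0.3 0.2 1.1] w 85.2 q6 -1.7
0 0.001 0 0.1 0 14.1 85; 0 0.001 0 0.1 0 14.1 85; 0 0.001 0 0.1 0 14.1 85; 0 0.001 0 0.1 0.1 14.2 85; 0 0.001 0.001 0 0 14.1 85; 0.001 0.001 0 0 0.1 14.2 85; 0 0 0.001 0 0.1 14.1 85
```

>>> {"api": "servo_tool", "payload": {
  "targets": "0 0.001 0 0 0 14 85; 0 0.001 0 0 0 14 85; 0 0.001 0 0 0 14 85; 0 0.001 0 0 0 14 85; 0 0.001 0 0 0 14 85; 0 0 0 0 0 10 85; 0 0 0 0 0 0 85; 0 0 0 0 0 0 85"
}}

```text
time: 15.72
tool_pos: [0.6424, -0.2637, 0.0292]
tcp_rot: [0.468, 3.102, 0.0]
wrist_force: [0.9, 0.1, 0.5]
width: 0.993
```

```bash
python3 p.py 641 -263 15 72.7 85 15
```

```text
t 15.72 pos [ 642.4 -263.7   29.2] ydeg 72.83 tilt 0.28 F [0.9 0.1 0.5] w 84.8 q6 -1.7
0.001 0.005 0.002 1.6 0.3 14.2 85
```

>>> {"api": "servo_tool", "payload": {
  "targets": "0 0.003 0 1 0.3 8 85; 0 0 0 0.5 0 6 85; 0 0 0 0 0 0 85; 0 0 0 0 0 0 45; 0 0 0 0 0 0 45; 0 0 0 0 0 0 45; 0 0 0 0 0 0 45; 0 0 0 0 0 0 45",
  "newtons": 40
}}

```text
time: 16.38
tool_pos: [0.6426, -0.2637, 0.0158]
tcp_rot: [0.468, 3.102, -0.001]
wrist_force: [0.6, -0.4, -2.0]
width: 0.689
```

```bash
python3 p.py 641 -263 15 72.7 45 15
```

```text
t 16.38 pos [ 642.6 -263.7   15.8] ydeg 72.83 tilt 0.27 F [ 0.6 -0.4 -2. ] w 58.8 q6 -1.7
0 0.005 0.002 1.7 0.2 0.8 45
```

>>> {"api": "servo_tool", "payload": {
  "targets": "0 0 0 0 0 -15 45; 0 0 0 0 0 -30 45; 0 0 0 0 0 -35 45; 0 0 0 0 0 -30 45; 0 0 0 0 0 0 45; 0 0 0 0 0 0 45"
}}

```text
time: 16.88
tool_pos: [0.6393, -0.2624, 0.131]
tcp_rot: [-0.469, -3.105, -0.002]
wrist_force: [0.0, 0.8, -2.7]
width: 0.684
```

```bash
python3 - <<'E'
from h import *
from p import st
st()
w=Cam("wrist"); cv2.imwrite("pics/w7b.png",cv2.convertScaleAbs(w.img,alpha=1.6))
E
python3 p.py 555 -63 140 84.25 45 35
```

```text
t 16.88 pos [ 639.3 -262.4  131. ] ydeg 72.83 tilt 0.12 F [ 0.   0.8 -2.7] w 58.4 q6 -1.7
t 16.93 pos [ 640.2 -262.8  131.9] ydeg 72.83 tilt 0.06 F [ 1.2 -0.1 -1.2] w 58.4 q6 -1.7
0 0 -0.028 20.1 23.7 -1.1 45; 0 0 -0.029 19.4 24.2 -1.2 45; 0 0 -0.028 18.7 24.8 -1.1 45; 0 0 -0.029 18 25.3 -1.2 45; 0 0 -0.028 17.2 25.8 -1.1 45; 0 0 -0.029 16.5 26.3 -1.2 45; 0.001 0.001 -0.028 15.7 26.7 -1.1 45
```

View pics/w7b.png

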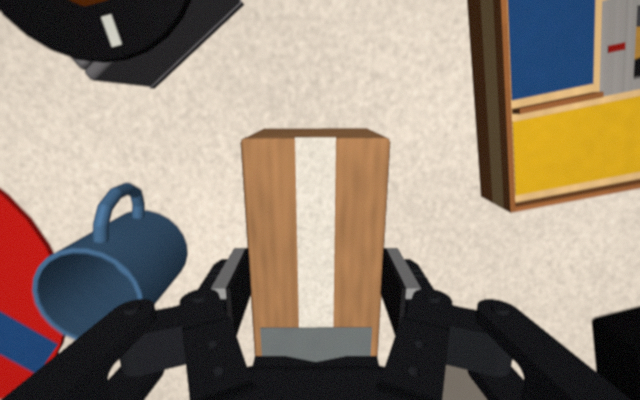

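Run:
```python
from h import *
c=read_camera("wrist"); T=c["T_tool_cam"]; K=c["mtx"]
for uv in [(242,139),(388,139),(315,139),(252,320),(381,320)]:
    d=T[:3,:3]@np.array([(uv[0]-K[0,2])/K[0,0],-(uv[1]-K[1,2])/K[1,1],-1]); o=T[:3,3]
    print(uv,(o+d*((-.0392-o[2])/d[2]))*1000)
```

```text
(242, 139) [ 57.39594378 -29.14641983 -39.2       ]
(388, 139) [ 57.30217771  28.86522323 -39.2       ]
(315, 139) [ 57.34906652  -0.14416905 -39.2       ]
(252, 320) [-26.20178971 -29.76280639 -39.2       ]
(381, 320) [-26.32070265  30.56291473 -39.2       ]
```

>>> {"api": "servo_tool", "payload": {
  "targets": "0 0 -0.028 20 23.7 -3 45; 0 0 -0.028 19.5 24 -3 45; 0 0 -0.028 18.7 25 -3 45; 0 0 -0.028 18 25 -3 45; 0 0 -0.028 17 26 -2 45; 0 0 -0.028 16.5 26 -1 45; 0 0 -0.02 10 16 0 45; 0 0 0 0 0 0 45"
}}

```text
time: 17.65
tool_pos: [0.5442, -0.0669, 0.1296]
tcp_rot: [-0.168, -3.11, -0.01]
wrist_force: [-0.6, -0.3, -1.4]
width: 0.683
```

>>> {"api": "servo_tool", "payload": {
  "targets": "0 0 0 0 0 0 45; 0 0 0 0 0 0 45"
}}

```text
time: 17.82
tool_pos: [0.5416, -0.0657, 0.1265]
tcp_rot: [-0.164, -3.105, -0.01]
wrist_force: [-0.7, -0.3, -1.8]
width: 0.682
```

```bash
python3 p.py 553 -63 115 84.25 45 12
```

```text
t 17.82 pos [541.6 -65.7 126.5] ydeg 83.94 tilt 1.89 F [-0.7 -0.3 -1.8] w 58.2 q6 -1.63
0.003 -0.016 -0.003 -5.7 1.9 5.6 45; 0.002 -0.017 -0.002 -5.7 1.9 5.6 45
```

>>> {"api": "servo_tool", "payload": {
  "targets": "0.003 -0.016 -0.003 -5.7 1.5 0 45; 0.002 -0.015 -0.002 -4 1 0 45; 0 0 0 0 0 0 45; 0 0 0 0 0 0 45"
}}

```text
time: 18.15
tool_pos: [0.5529, -0.067, 0.124]
tcp_rot: [-0.163, -3.136, 0.002]
wrist_force: [0.3, 0.3, -2.2]
width: 0.682
```

```bash
python3 p.py 553 -63 75 84.25 45 12
```

```text
t 18.15 pos [552.9 -67.  124. ] ydeg 84.04 tilt 0.09 F [ 0.3  0.3 -2.2] w 58.2 q6 -1.63
-0 -0 -0.001 0.1 0.8 9.8 45; -0 -0 -0.001 0 0.8 9.8 45; -0 -0 -0.001 0.1 0.8 9.8 45; -0.001 -0 -0 0 0.8 9.8 45; -0 -0.001 -0.001 0.1 0.8 9.8 45
```

>>> {"api": "servo_tool", "payload": {
  "targets": "0 0 -0.001 0 1.2 8 45; 0 0 -0.001 0 1.2 8 45; 0 0 -0.001 0 1 8 45; 0 0 0 0 0.6 8 45; 0 0 0 0 0 8 45; 0 0 0 0 0 0 45; 0 0 0 0 0 0 45"
}}

```text
time: 18.73
tool_pos: [0.5532, -0.0641, 0.0786]
tcp_rot: [-0.161, -3.135, 0.002]
wrist_force: [-0.5, 0.3, -0.8]
width: 0.684
```

```bash
python3 p.py 553 -63 70 84.25 45 12;python3 - <<'E'
from h import *
w=Cam("wrist"); cv2.imwrite("pics/w8b.png",cv2.convertScaleAbs(w.img,alpha=1.6))
E
```

```text
t 18.73 pos [553.2 -64.1  78.6] ydeg 84.11 tilt 0.15 F [-0.5  0.3 -0.8] w 58.4 q6 -1.63
-0.001 -0.002 -0.003 0.3 1.1 8.6 45
```

View pics/w8b.png

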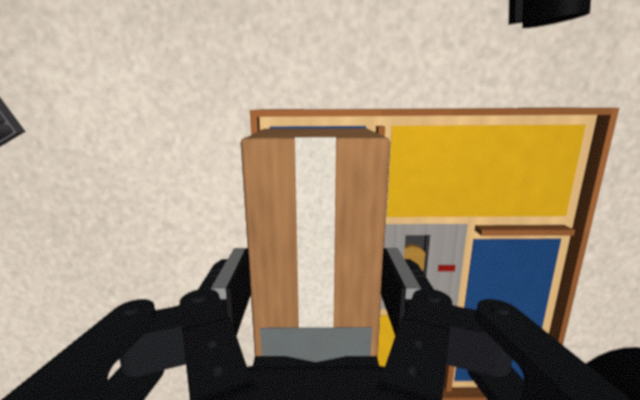

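>>> {"api": "servo_tool", "payload": {
  "targets": "0 0 -0.002 0.2 0.8 6 45; 0 0 0 0 0.4 6 45; 0 0 0 0 0 5 45; 0 0 0 0 0 4 45; 0 0 0 0 0 0 45; 0 0 0 0 0 0 45"
}}

```text
time: 19.28
tool_pos: [0.5536, -0.0627, 0.0562]
tcp_rot: [-0.158, -3.137, 0.002]
wrist_force: [-0.7, -0.8, -2.5]
width: 0.684
```

```bash
python3 p.py 553 -63 56 84.25 45 12
```

```text
t 19.28 pos [553.6 -62.7  56.2] ydeg 84.24 tilt 0.1 F [-0.7 -0.8 -2.5] w 58.4 q6 -1.63
-0.001 -0.001 -0 0.6 -0.3 0.2 45
```

>>> {"api": "servo_tool", "payload": {
  "targets": "0 0 0 0 0 1 45; 0 0 0 0 0 1 45; 0 0 0 0 0 0 45; 0 0 0 0 0 0 72; 0 0 0 0 0 0 72; 0 0 0 0 0 0 72; 0 0 0 0 0 0 72"
}}

```text
time: 19.87
tool_pos: [0.556, -0.0632, 0.0567]
tcp_rot: [0.158, 3.134, -0.003]
wrist_force: [0.0, 0.3, 0.8]
width: 0.842
```

>>> {"api": "servo_tool", "payload": {
  "targets": "0 0 0 0 0 -10 72; 0 0 0 0 0 -30 72; 0 0 0 0 0 -40 72; 0 0 0 0 0 -40 85; 0 0 0 0 0 -40 85; 0 0 0 0 0 -40 85; 0 0 0 0 0 0 85"
}}

```text
time: 20.45
tool_pos: [0.5521, -0.0623, 0.2658]
tcp_rot: [-0.158, -3.134, 0.002]
wrist_force: [2.7, 0.0, 1.2]
width: 0.992
```

Run:
```python
from h import *
from p import st
st()
w=Cam("wrist"); cv2.imwrite("pics/w9b.png",cv2.convertScaleAbs(w.img,alpha=1.6))
s=Cam("side"); crop(cv2.convertScaleAbs(s.img,alpha=1.6),230,160,390,290,5,"s9")
```

```text
t 20.45 pos [552.1 -62.3 265.8] ydeg 84.24 tilt 0.23 F [2.7 0.  1.2] w 84.7 q6 -1.63
```

View pics/w9b.png

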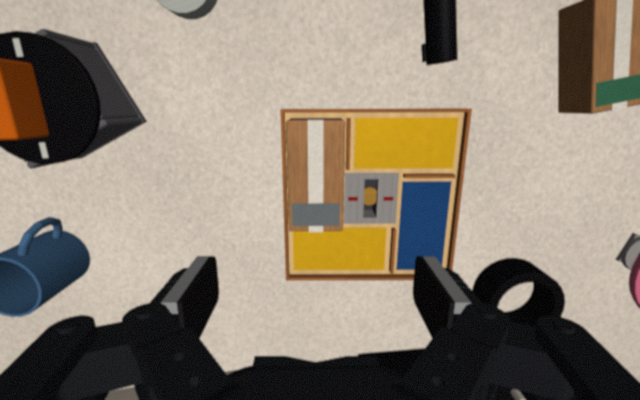

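View pics/s9.png

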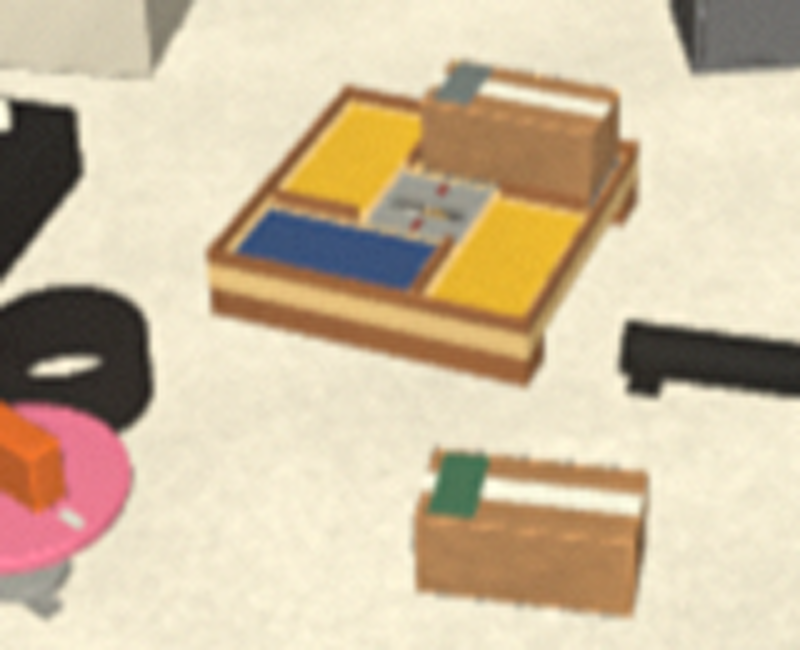

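```bash
python3 - <<'E'
from h import *
w=Cam("wrist"); P=w.ray([(288,120),(344,119),(343,230),(290,231)],.095)*1000; print(P.round(1),P.mean(0),rect(P/1000))
t=Cam("top"); crop(cv2.convertScaleAbs(t.img,alpha=2.5),180,195,360,265,4,"cb2")
E
python3 p.py 457.5 272 180 94.85 85 38
```

```text
[[488.8 -83.   95. ]
 [493.5 -27.9  95. ]
 [609.5 -38.2  95. ]
 [604.8 -95.3  95. ]] [549.16913913 -61.13509095  95.        ] (array([549.16650391, -61.63904572]), 116.83287048339844, 57.28593826293945, -5.06622314453125)
t 20.65 pos [546.4 -61.4 254.1] ydeg 84.24 tilt 1.22 F [ 0.3  0.6 -1.1] w 85.4 q6 -1.63
0 -0.002 -0.019 12 32.3 7.7 85; 0 -0.002 -0.018 11.4 32.5 7.6 85; 0 -0.002 -0.019 10.9 32.7 7.6 85; 0 -0.002 -0.018 10.3 32.9 7.6 85; 0 -0.002 -0.019 9.7 33.1 7.6 85; 0 -0.002 -0.018 9 33.3 7.5 85; 0 -0.002 -0.019 8.5 33.4 7.5 85; 0.001 -0.002 -0.018 7.8 33.6 7.5 85
0 -0.003 -0.019 7.3 33.7 7.5 85; 0.001 -0.002 -0.018 6.6 33.8 7.5 85
```

View pics/cb2.png

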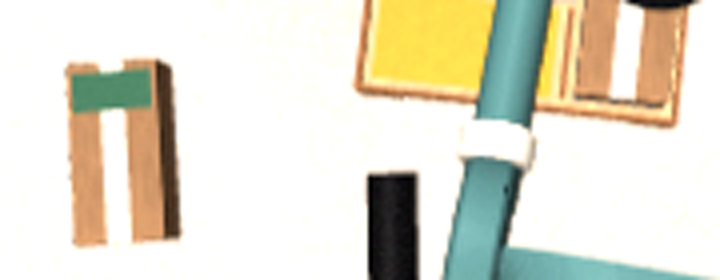

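>>> {"api": "servo_tool", "payload": {
  "targets": "0 0 -0.019 12 32 3 85; 0 0 -0.018 11.4 32.5 5 85; 0 0 -0.019 11 32.7 5 85; 0 0 -0.018 10 33 7 85; 0 0 -0.019 9.7 33 7 85; 0 0 -0.018 9 33 7 85; 0 0 -0.019 8.5 33.4 7 85; 0 0 -0.018 8 33.6 7 85"
}}

```text
time: 21.32
tool_pos: [0.4627, 0.2057, 0.188]
tcp_rot: [0.062, -3.091, 0.007]
wrist_force: [1.2, 0.3, 0.3]
width: 0.996
```

>>> {"api": "servo_tool", "payload": {
  "targets": "0 0 -0.018 7 30 7 85; 0 0 -0.01 4 15 7 85; 0 0 0 0 0 0 85; 0 0 0 0 0 0 85; 0 0 0 0 0 0 85"
}}

```text
time: 21.73
tool_pos: [0.4357, 0.2536, 0.1597]
tcp_rot: [0.121, -3.065, 0.02]
wrist_force: [-0.2, -0.8, -0.1]
width: 0.993
```

```bash
python3 - <<'E'
from h import *
from p import st
st()
w=Cam("wrist"); cv2.imwrite("pics/w10b.png",cv2.convertScaleAbs(w.img,alpha=1.6))
E
python3 p.py 457.5 271.5 120 94.85 85 15
```

```text
t 21.73 pos [435.7 253.6 159.7] ydeg 94.54 tilt 4.33 F [-0.2 -0.8 -0.1] w 84.8 q6 -1.19
t 21.78 pos [435.8 253.2 159.8] ydeg 94.49 tilt 4.33 F [-0.6  0.6 -0. ] w 84.9 q6 -1.19
-0.002 -0.019 -0.002 -6.5 4.2 9.4 85; -0.003 -0.019 -0.002 -6.3 4.2 9.6 85; -0.002 -0.018 -0.001 -6.1 4.2 9.7 85; -0.003 -0.019 -0.002 -6 4.1 9.8 85
```

View pics/w10b.png

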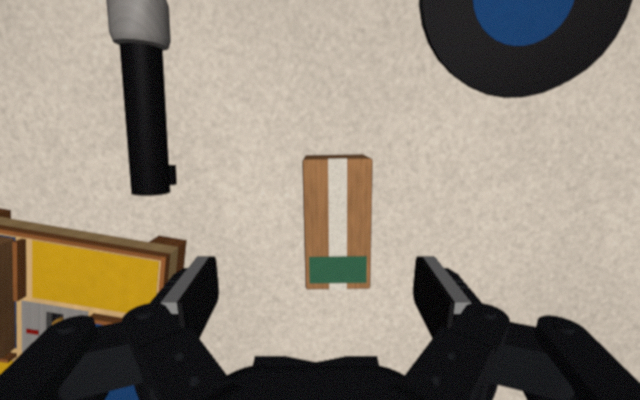

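>>> {"api": "servo_tool", "payload": {
  "targets": "-0.002 -0.019 -0.002 -6.5 4.2 6 85; -0.003 -0.019 -0.002 -6 4.2 6 85; -0.002 -0.018 0 -6 4.2 6 85; -0.003 -0.019 0 -5 4 6 85; 0 0 0 0 0 0 85; 0 0 0 0 0 0 85; 0 0 0 0 0 0 85"
}}

```text
time: 22.37
tool_pos: [0.462, 0.2635, 0.135]
tcp_rot: [-0.109, 3.135, -0.003]
wrist_force: [0.2, -0.3, -0.5]
width: 0.995
```

```bash
python3 - <<'E'
from h import *
from p import st
st()
w=Cam("wrist"); cv2.imwrite("pics/w11.png",cv2.convertScaleAbs(w.img,alpha=1.6))
m=mask(w.img,(5,60,40),(30,255,255),(220,60,420,300)); c=big(m); print(c.min(0),c.max(0),rect(w.ray(c,.055)))
E
python3 p.py 457.5 271.5 60 94.85 85 15
```

```text
t 22.37 pos [462.  263.5 135. ] ydeg 93.98 tilt 0.27 F [ 0.2 -0.3 -0.5] w 85.0 q6 -1.16
[288 114] [368 263] (array([458.48657227, 273.53204346]), 120.39093017578125, 59.55323028564453, 5.398849964141846)
t 22.42 pos [462.2 263.6 135.2] ydeg 93.98 tilt 0.3 F [ 0.4 -0.3  0.5] w 85.0 q6 -1.16
-0 0.001 -0.003 0.8 1.4 12.5 85; -0 0.001 -0.002 0.7 1.4 12.5 85; -0 0.001 -0.003 0.7 1.4 12.5 85; -0.001 0.001 -0.002 0.7 1.4 12.6 85; -0 0 -0.003 0.7 1.4 12.6 85; -0.001 0.001 -0.002 0.7 1.4 12.5 85
```

View pics/w11.png

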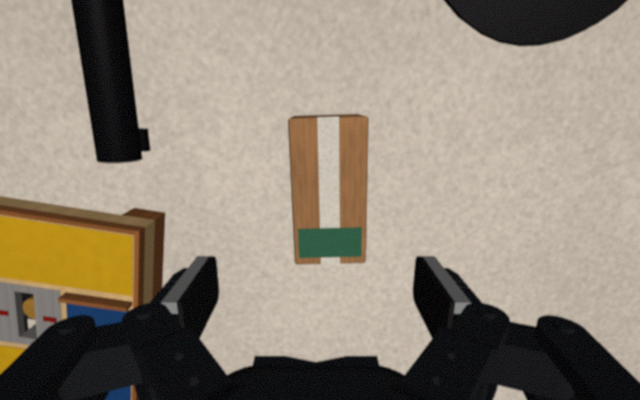

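>>> {"api": "servo_tool", "payload": {
  "targets": "0 0 -0.004 0.7 2 12 85; 0 0 -0.004 0.7 2 12 85; 0 0 -0.004 0.7 2 12 85; 0 0 -0.003 0.7 1.5 12 85; 0 0 -0.003 0.6 1 12 85; 0 0 0 0.4 0.5 12 85; 0 0 0 0 0 8 85; 0 0 0 0 0 0 85"
}}

```text
time: 23.08
tool_pos: [0.4566, 0.272, 0.0464]
tcp_rot: [-0.14, 3.136, -0.004]
wrist_force: [0.1, 0.1, -0.1]
width: 0.995
```

```bash
python3 p.py 458 272.5 15 95.1 85 15
```

```text
t 23.08 pos [456.6 272.   46.4] ydeg 95.1 tilt 0.22 F [ 0.1  0.1 -0.1] w 85.0 q6 -1.16
-0.001 0.001 -0 -0.4 0.2 10.5 85; -0.001 0.001 -0 -0.5 0.1 10.4 85; -0 0.001 -0 -0.4 0.1 10.5 85
```

>>> {"api": "servo_tool", "payload": {
  "targets": "0 0 0 -0.5 0.2 10 85; 0 0 0 -0.5 0 10 85; 0 0 0 0 0 9 85; 0 0 0 0 0 1 85; 0 0 0 0 0 0 45; 0 0 0 0 0 0 45; 0 0 0 0 0 0 45; 0 0 0 0 0 0 45"
}}

```text
time: 23.75
tool_pos: [0.4579, 0.2726, 0.0129]
tcp_rot: [-0.14, 3.136, -0.004]
wrist_force: [-0.5, -0.4, -1.6]
width: 0.688
```

```bash
python3 p.py 458 272.5 15 95.1 45 15
```

```text
t 23.75 pos [457.9 272.6  12.9] ydeg 95.13 tilt 0.2 F [-0.5 -0.4 -1.6] w 58.7 q6 -1.16
-0.002 0.002 0 -0.1 -0.2 -2.1 45
```

>>> {"api": "servo_tool", "payload": {
  "targets": "0 0 0 0 0 0 45; 0 0 0 0 0 0 45; 0 0 0 0 0 -15 45; 0 0 0 0 0 -30 45; 0 0 0 0 0 -35 45; 0 0 0 0 0 -30 45; 0 0 0 0 0 0 45; 0 0 0 0 0 0 45"
}}

```text
time: 24.42
tool_pos: [0.4546, 0.2709, 0.1249]
tcp_rot: [0.14, -3.135, 0.009]
wrist_force: [-0.4, 0.0, -2.5]
width: 0.687
```

```bash
python3 - <<'E'
from h import *
w=Cam("wrist"); cv2.imwrite("pics/w12.png",cv2.convertScaleAbs(w.img,alpha=1.6))
E
python3 p.py 640 64.5 135 84.25 45 34
```

```text
t 24.47 pos [455.3 271.3 125.3] ydeg 95.12 tilt 0.3 F [ 0.2  0.1 -0.9] w 58.8 q6 -1.17
-0.001 -0 0.021 -18.4 -24.7 -1 45; -0.001 -0 0.021 -18.9 -24.3 -1 45; -0 -0 0.021 -19.4 -23.9 -1 45; -0.001 -0 0.021 -19.9 -23.5 -1.1 45; -0 -0 0.021 -20.4 -23.1 -1.1 45; -0.001 -0 0.021 -20.9 -22.7 -1.1 45; -0 -0.001 0.021 -21.4 -22.2 -1.1 45; -0.001 -0 0.021 -21.8 -21.8 -1 45
-0 -0.001 0.022 -22.2 -21.3 -1.1 45
```

View pics/w12.png

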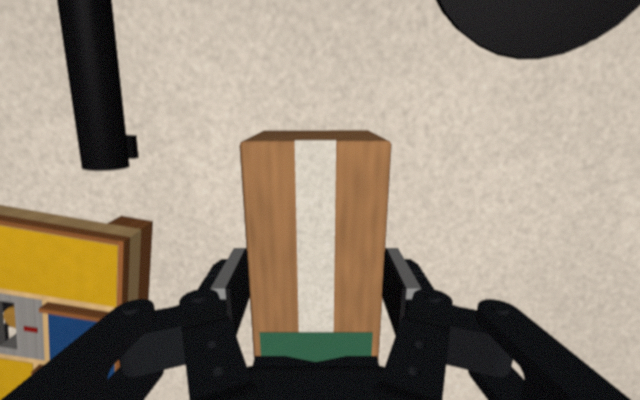

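Run:
```python
from h import *
c=read_camera("wrist"); T=c["T_tool_cam"]; K=c["mtx"]
for uv in [(241,142),(390,142)]:
    d=T[:3,:3]@np.array([(uv[0]-K[0,2])/K[0,0],-(uv[1]-K[1,2])/K[1,1],-1]); o=T[:3,3]
    print(uv,(o+d*((-.0421-o[2])/d[2]))*1000)
```

```text
(241, 142) [ 56.54728181 -29.16500131 -42.1       ]
(390, 142) [ 56.45291562  28.90175462 -42.1       ]
```

>>> {"api": "servo_tool", "payload": {
  "targets": "0 0 0.02 -18 -24 -3 45; 0 0 0.02 -19 -24 -3 45; 0 0 0.02 -19 -24 -3 45; 0 0 0.02 -20 -23 -3 45; 0 0 0.02 -20 -23 -3 45; 0 0 0.02 -21 -22.5 -2 45; 0 0 0.02 -21 -22 -2 45; 0 0 0.02 -12 -12 0 45"
}}

```text
time: 25.18
tool_pos: [0.601, 0.0934, 0.1245]
tcp_rot: [-0.108, -3.108, 0.02]
wrist_force: [0.7, 0.5, -1.9]
width: 0.682
```

>>> {"api": "servo_tool", "payload": {
  "targets": "0 0 0 0 0 0 45; 0 0 0 0 0 0 45; 0 0 0 0 0 0 45"
}}

```text
time: 25.43
tool_pos: [0.5996, 0.0902, 0.1186]
tcp_rot: [-0.117, -3.099, 0.021]
wrist_force: [0.1, -0.1, -2.4]
width: 0.682
```

```bash
python3 p.py 641.5 64.7 125 84.25 45 12
```

```text
t 25.43 pos [599.6  90.2 118.6] ydeg 85.69 tilt 2.43 F [ 0.1 -0.1 -2.4] w 58.2 q6 -1.38
-0.003 -0.008 0.005 -8.7 -4.5 -1.6 45; -0.003 -0.008 0.005 -8.7 -4.4 -1.5 45; -0.003 -0.008 0.005 -8.8 -4.4 -1.4 45; -0.003 -0.008 0.005 -8.8 -4.3 -1.4 45; -0.004 -0.007 0.005 -8.8 -4.3 -1.4 45
```

>>> {"api": "servo_tool", "payload": {
  "targets": "-0.003 -0.008 0.005 -8.7 -4.5 -1.5 45; -0.003 -0.008 0.005 -8.7 -4.4 -1.5 45; -0.003 -0.008 0.005 -8.7 -4.4 -1.5 45; -0.003 -0.008 0.005 -8 -4 -1 45; -0.003 -0.007 0.004 -4 -2 0 45; 0 0 0 0 0 0 45; 0 0 0 0 0 0 45; 0 0 0 0 0 0 45"
}}

```text
time: 26.1
tool_pos: [0.6366, 0.0699, 0.1226]
tcp_rot: [0.151, 3.137, 0.002]
wrist_force: [-0.8, 0.1, -2.0]
width: 0.685
```

```bash
python3 p.py 641.5 64.7 90 84.25 45 12
```

```text
t 26.1 pos [636.6  69.9 122.6] ydeg 84.48 tilt 0.09 F [-0.8  0.1 -2. ] w 58.5 q6 -1.41
0 0 0.001 -1.8 -1.6 10.9 45; 0.001 0 0.001 -1.8 -1.6 10.9 45; 0 0.001 0.002 -1.8 -1.6 10.8 45
```

>>> {"api": "servo_tool", "payload": {
  "targets": "0 0 0.001 -2 -2 8 45; 0 0 0.001 -2 -2 8 45; 0 0 0.001 -1.5 -1.5 8 45; 0 0 0 0 0 8 45; 0 0 0 0 0 6 45; 0 0 0 0 0 0 45; 0 0 0 0 0 0 45; 0 0 0 0 0 0 45"
}}

```text
time: 26.77
tool_pos: [0.6396, 0.0637, 0.0781]
tcp_rot: [-0.156, -3.134, -0.002]
wrist_force: [0.7, -0.6, -1.9]
width: 0.686
```

```bash
python3 p.py 641.5 64.7 70 84.25 45 12;python3 - <<'E'
from h import *
w=Cam("wrist"); cv2.imwrite("pics/w13.png",cv2.convertScaleAbs(w.img,alpha=1.6))
E
```

```text
t 26.77 pos [639.6  63.7  78.1] ydeg 84.32 tilt 0.23 F [ 0.7 -0.6 -1.9] w 58.5 q6 -1.41
0.001 -0.004 0.001 -1.8 1.1 8.1 45
```

View pics/w13.png

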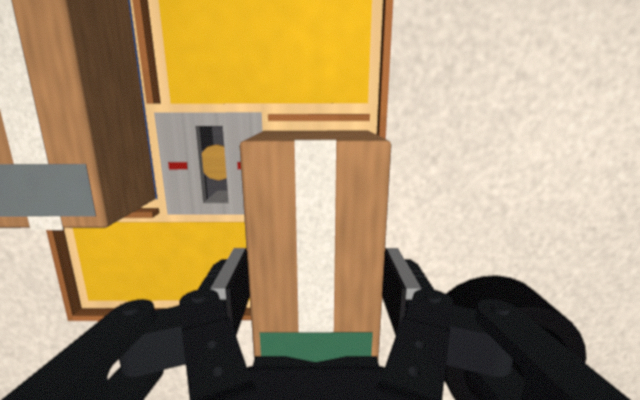

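>>> {"api": "servo_tool", "payload": {
  "targets": "0 -0.003 0.001 -1.8 1 6 45; 0 0 0 -0.5 0.3 6 45; 0 0 0 0 0 6 45; 0 0 0 0 0 5 45; 0 0 0 0 0 2 45; 0 0 0 0 0 0 45; 0 0 0 0 0 0 45"
}}

```text
time: 27.4
tool_pos: [0.6441, 0.0654, 0.0526]
tcp_rot: [0.157, 3.134, 0.002]
wrist_force: [-1.5, -0.1, 0.6]
width: 0.687
```

```bash
python3 p.py 641.5 64.7 53 84.25 45 12
```

```text
t 27.4 pos [644.1  65.4  52.6] ydeg 84.28 tilt 0.21 F [-1.5 -0.1  0.6] w 58.6 q6 -1.41
0.001 0.003 0.001 2.5 -0.9 -0.4 45
```

>>> {"api": "servo_tool", "payload": {
  "targets": "0 0.002 0 2 -0.5 0 45; 0 0 0 0.5 0 0 45; 0 0 0 0 0 0 72; 0 0 0 0 0 0 72; 0 0 0 0 0 0 72; 0 0 0 0 0 0 72"
}}

```text
time: 27.9
tool_pos: [0.6428, 0.0651, 0.0546]
tcp_rot: [0.157, 3.133, 0.003]
wrist_force: [-0.2, 0.2, -0.7]
width: 0.843
```

>>> {"api": "servo_tool", "payload": {
  "targets": "0 0 0 0 0 -10 72; 0 0 0 0 0 -30 72; 0 0 0 5 -3 -40 72; 0 0 0 10 -5 -40 85; 0 0 0 10 -5 -40 85; 0 0 0 10 -5 -40 85; 0 0 0 0 0 0 85; 0 0 0 0 0 0 85"
}}

```text
time: 28.57
tool_pos: [0.6035, 0.05, 0.2656]
tcp_rot: [0.156, 3.134, 0.002]
wrist_force: [-0.3, -0.4, -1.5]
width: 0.996
```

>>> {"api": "servo_tool", "payload": {
  "targets": "0 0 0 20 -15 0 85; 0 0 0 20 -15 0 85; 0 0 0 0 0 0 85; 0 0 0 0 0 0 85; 0 0 0 0 0 0 85; 0 0 0 0 0 0 85"
}}

```text
time: 29.07
tool_pos: [0.5615, 0.0241, 0.2686]
tcp_rot: [0.155, 3.127, 0.004]
wrist_force: [0.4, -0.2, 0.3]
width: 0.995
```

Run:
```python
from h import *
from p import st
st()
w=Cam("wrist"); cv2.imwrite("pics/w14.png",cv2.convertScaleAbs(w.img,alpha=1.6)); st()
s=Cam("side"); crop(cv2.convertScaleAbs(s.img,alpha=1.6),230,120,390,250,5,"s14")
```

```text
t 29.07 pos [561.5  24.1 268.6] ydeg 84.33 tilt 0.65 F [ 0.4 -0.2  0.3] w 85.0 q6 -1.47
t 29.12 pos [561.5  24.2 268.4] ydeg 84.33 tilt 0.64 F [ 0.5 -0.7 -0.5] w 84.9 q6 -1.47
```

View pics/w14.png

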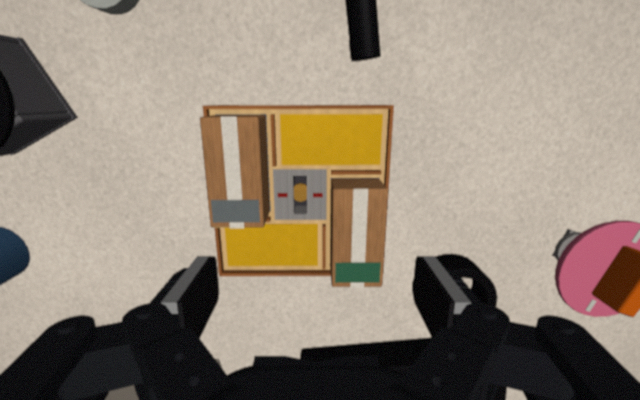

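View pics/s14.png

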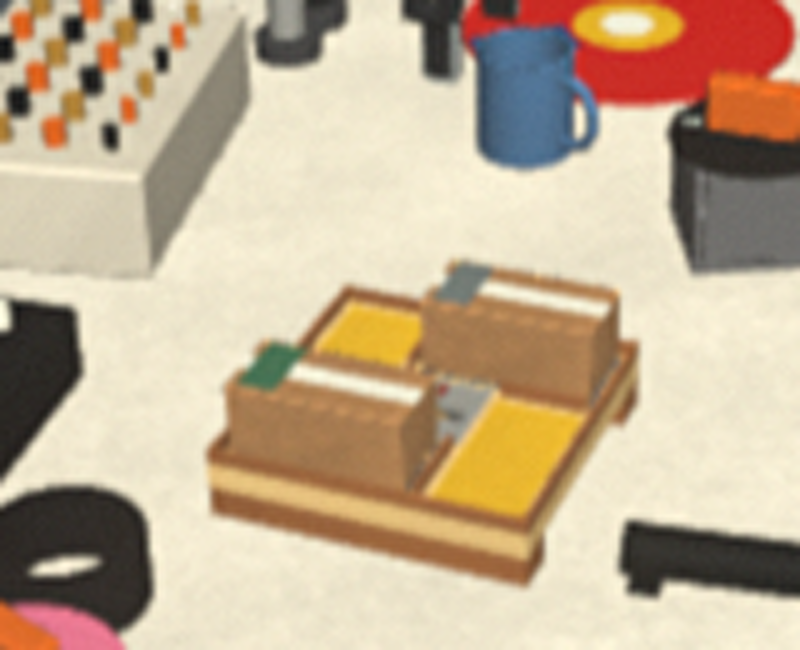

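Run:
```python
from h import *
w=Cam("wrist","w14r")
for c in [[(201,118),(254,116),(264,226),(212,228)],[(332,190),(386,189),(383,286),(333,286)]]:
    P=w.ray(c,.095)*1000; print(P.mean(0).round(1),rect(P/1000))
sc=[(273,170),(327,169),(326,220),(275,221)]
P=w.ray(sc,.04)*1000; print("cover",P.mean(0).round(1),rect(P/1000))
m=mask(w.img,(0,120,40),(8,255,255),(265,160,335,230))|mask(w.img,(172,120,40),(180,255,255),(265,160,335,230))
n,l,s_,ce=cv2.connectedComponentsWithStats(m); print(s_[1:,4],ce[1:]); print(w.ray(ce[1:],.04)*1000)
crop(cv2.convertScaleAbs(w.img,alpha=1.6),195,95,400,295,3.5,"w14c")
```

```text
[555.7 -62.5  95. ] (array([555.5826416 , -63.57065201]), 118.69876861572266, 57.92737579345703, -3.4687271118164062)
[644.   65.1  95. ] (array([644.29974365,  65.28744507]), 118.4702377319336, 58.8723258972168, -4.339935302734375)
cover [601.1   1.8  40. ] (array([601.14019775,   1.96176147]), 67.47538757324219, 66.05360412597656, -5.652015686035156)
[26 24] [[282.15384615 194.96153846]
 [317.16666667 194.95833333]]
[[598.00293599 -20.64344482  40.        ]
 [602.42528138  22.93557773  40.        ]]
```

View pics/w14c.png

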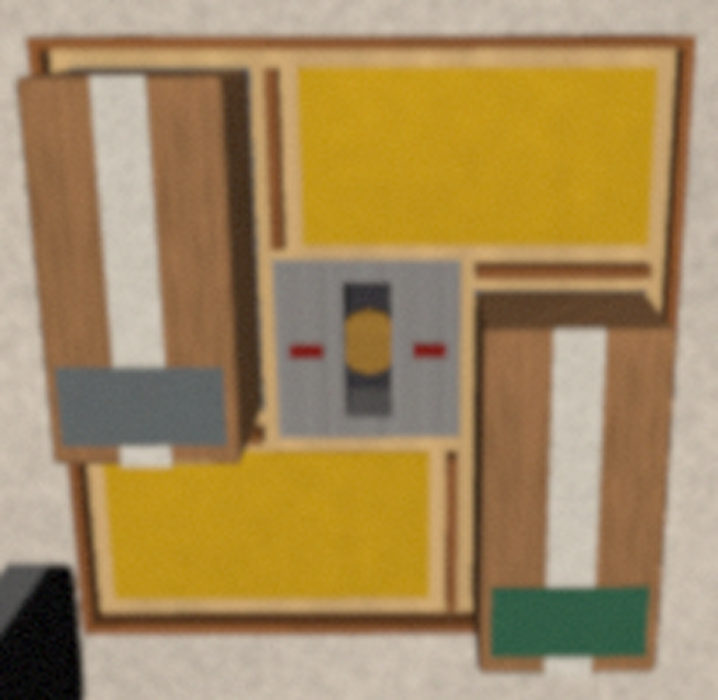

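```bash
python3 p.py 450 -337 220 85.8 60 38
```

```text
t 29.22 pos [561.5  24.2 268.4] ydeg 84.35 tilt 0.63 F [ 0.6 -0.8  0.6] w 84.9 q6 -1.47
0 0.001 -0.002 6.9 -33.7 4.2 60; 0 0.001 -0.002 7 -33.7 4.2 60; 0 0.001 -0.002 7 -33.7 4.3 60; 0 0.001 -0.002 7.1 -33.6 4.3 60; 0 0.001 -0.002 7.1 -33.6 4.3 60; 0 0.001 -0.003 7.2 -33.6 4.3 60; 0.001 0.001 -0.002 7.3 -33.6 4.3 60; 0 0.001 -0.003 7.4 -33.6 4.3 60
0.001 0.001 -0.002 7.5 -33.5 4.3 60; 0 0.001 -0.003 7.5 -33.6 4.3 60; 0.001 0.001 -0.002 7.7 -33.5 4.4 60
```

>>> {"api": "servo_tool", "payload": {
  "targets": "0 0 -0.002 7 -34 0 60; 0 0 -0.002 7 -34 0 60; 0 0 -0.002 7 -34 0 60; 0 0 -0.002 7 -34 0 60; 0 0 -0.002 7 -34 0 60; 0 0 -0.002 7 -34 0 60; 0 0 -0.002 7 -34 0 60; 0 0 -0.002 7 -34 0 60"
}}

```text
time: 29.88
tool_pos: [0.4848, -0.2433, 0.2636]
tcp_rot: [0.101, 3.131, 0.011]
wrist_force: [0.9, -0.3, -0.2]
width: 0.706
```

>>> {"api": "servo_tool", "payload": {
  "targets": "0 0 -0.002 7 -30 0 60; 0 0 0 7 -20 0 60; 0 0 0 0 0 0 60; 0 0 0 0 0 0 60; 0 0 0 0 0 0 60; 0 0 0 0 0 0 60"
}}

```text
time: 30.38
tool_pos: [0.4661, -0.3007, 0.2609]
tcp_rot: [0.109, 3.133, 0.011]
wrist_force: [0.5, 0.2, -0.0]
width: 0.702
```

```bash
python3 p.py 450 -337 200 85.8 60 20
```

```text
t 30.38 pos [ 466.1 -300.7  260.9] ydeg 86.01 tilt 0.54 F [ 0.5  0.2 -0. ] w 60.0 q6 -2.13
0.002 0.002 0.001 3.5 -9.4 15.1 60; 0.002 0.001 0.001 3.4 -9.4 15.2 60; 0.001 0.002 0.001 3.4 -9.4 15.2 60; 0.002 0.001 0.001 3.4 -9.4 15.2 60
```

>>> {"api": "servo_tool", "payload": {
  "targets": "0.002 0.002 0.001 3.5 -9.4 15 60; 0.002 0.001 0.001 3.5 -9.4 15 60; 0.001 0.002 0.001 3.5 -9.4 15 60; 0.002 0.001 0 3 -7 12 60; 0 0 0 0 0 0 60; 0 0 0 0 0 0 60; 0 0 0 0 0 0 60"
}}

```text
time: 30.97
tool_pos: [0.4556, -0.3283, 0.2032]
tcp_rot: [0.096, 3.136, 0.001]
wrist_force: [-0.6, -0.5, 0.4]
width: 0.7
```

```bash
python3 - <<'E'
from h import *
from p import st
st()
w=Cam("wrist"); cv2.imwrite("pics/w15.png",cv2.convertScaleAbs(w.img,alpha=1.6)); st()
E
python3 p.py 450 -337 130 85.8 60 20
```

```text
t 30.97 pos [ 455.6 -328.3  203.2] ydeg 86.51 tilt 0.23 F [-0.6 -0.5  0.4] w 59.8 q6 -2.18
t 31.02 pos [ 455.9 -328.4  203.6] ydeg 86.52 tilt 0.27 F [-0.5  0.9  0.8] w 60.0 q6 -2.18
t 31.02 pos [ 455.9 -328.4  203.6] ydeg 86.52 tilt 0.27 F [-0.5  0.9  0.8] w 60.0 q6 -2.18
0 0.001 0.003 1.4 -2.3 18.4 60; 0 0.001 0.003 1.4 -2.3 18.4 60; 0 0.001 0.003 1.4 -2.2 18.4 60; 0.001 0.002 0.003 1.4 -2.3 18.4 60
```

View pics/w15.png

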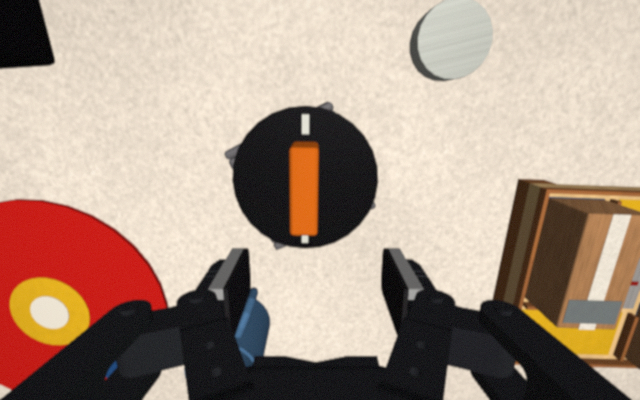

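```bash
python3 - <<'E'
from h import *
w=Cam("wrist")
P=w.ray([(290,147),(319,147),(317.5,236),(291,235)],.133)*1000; print(P.mean(0).round(1),rect(P/1000))
E
python3 p.py 450 -337 130 85.8 60 20
```

```text
[ 449.7 -336.4  133. ] (array([ 449.73461914, -336.48339844]), 69.7342529296875, 21.10189437866211, -4.3696441650390625)
t 31.07 pos [ 456.1 -328.7  204. ] ydeg 86.51 tilt 0.31 F [ 0.1 -0.1  0.1] w 60.1 q6 -2.18
0 0.001 0.003 1.5 -2.2 18.5 60; 0 0.001 0.003 1.5 -2.2 18.5 60; 0 0.002 0.003 1.4 -2.1 18.5 60; 0 0.001 0.003 1.4 -2.2 18.5 60
```

>>> {"api": "servo_tool", "payload": {
  "targets": "0 0 0.003 2 -3 16 50; 0 0 0.003 2 -3 16 50; 0 0 0.003 2 -2 16 50; 0 0 0.003 1 -1 16 50; 0 0 0 0 0 0 50; 0 0 0 0 0 0 50"
}}

```text
time: 31.57
tool_pos: [0.4548, -0.3392, 0.1465]
tcp_rot: [0.11, 3.122, -0.013]
wrist_force: [-0.7, 0.2, 0.4]
width: 0.587
```

```bash
python3 p.py 449.7 -336.5 99 85.7 50 12
```

```text
t 31.57 pos [ 454.8 -339.2  146.5] ydeg 85.95 tilt 1.12 F [-0.7  0.2  0.4] w 50.1 q6 -2.19
-0.002 0.005 0.001 1.5 0.7 11.8 50; -0.002 0.004 0.001 1.5 0.7 11.9 50; -0.002 0.005 0.001 1.4 0.6 11.9 50; -0.002 0.004 0.001 1.4 0.6 11.8 50
```

>>> {"api": "servo_tool", "payload": {
  "targets": "-0.002 0.005 0.001 1.5 0.7 10 50; -0.002 0.005 0.001 1.5 0.7 10 50; -0.002 0.005 0.001 1.4 0.6 10 50; -0.002 0.004 0.001 1.4 0.6 9 50; 0 0 0 0 0 0 50; 0 0 0 0 0 0 50"
}}

```text
time: 32.07
tool_pos: [0.452, -0.3374, 0.1081]
tcp_rot: [0.116, 3.137, -0.004]
wrist_force: [0.3, 0.2, 0.5]
width: 0.584
```

```bash
python3 p.py 449.7 -336.5 99.5 85.7 50 12
```

```text
t 32.07 pos [ 452.  -337.4  108.1] ydeg 85.76 tilt 0.21 F [0.3 0.2 0.5] w 49.9 q6 -2.18
-0.002 0.003 0.001 2.3 0.7 8.6 50
```

>>> {"api": "servo_tool", "payload": {
  "targets": "0 0.002 0 1.5 0.5 5 50; 0 0 0 0.5 0 3 50; 0 0 0 0 0 0 50; 0 0 0 0 0 0 50"
}}

```text
time: 32.4
tool_pos: [0.4499, -0.3368, 0.0993]
tcp_rot: [0.116, 3.139, -0.004]
wrist_force: [-0.1, 0.2, 0.3]
width: 0.586
```

```bash
python3 p.py 449.7 -336.5 99.5 85.7 50 12
```

```text
t 32.4 pos [ 449.9 -336.8   99.3] ydeg 85.76 tilt 0.14 F [-0.1  0.2  0.3] w 50.0 q6 -2.18
-0.002 0 0.001 0.2 0.3 -0.2 50
```

Before lifting, one check that both cartons still lie in place (one may be knocked).

>>> {"api": "servo_tool", "payload": {
  "targets": "0 0 0 0 0 0 10; 0 0 0 0 0 0 10; 0 0 0 0 0 0 10; 0 0 0 0 0 0 10; 0 0 0 0 0 0 10; 0 0 0 0 0 0 10",
  "newtons": 70
}}

```text
time: 32.9
tool_pos: [0.4502, -0.3371, 0.1002]
tcp_rot: [0.116, 3.138, -0.005]
wrist_force: [0.2, -0.5, -1.1]
width: 0.213
```

Run:
```python
from h import *
from p import st
st()
t=Cam("top"); crop(cv2.convertScaleAbs(t.img,alpha=2.2),240,110,480,280,3,"t16")
```

```text
t 32.9 pos [ 450.2 -337.1  100.2] ydeg 85.76 tilt 0.19 F [ 0.2 -0.5 -1.1] w 18.2 q6 -2.18
```

View pics/t16.png

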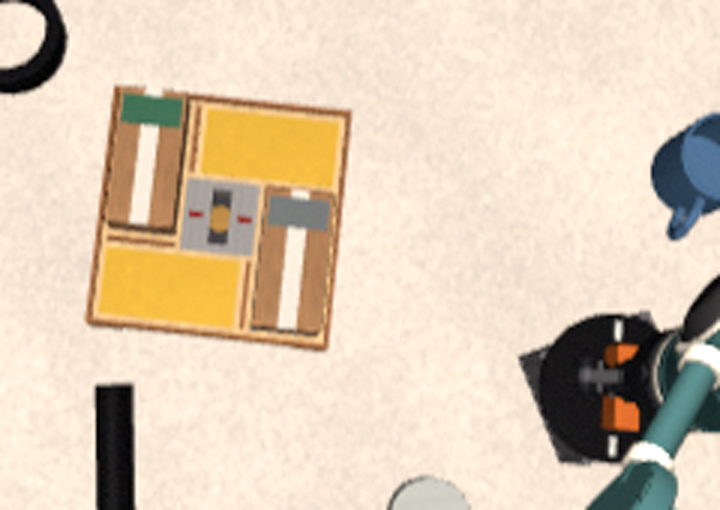

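>>> {"api": "servo_tool", "payload": {
  "targets": "0 0 0 0 0 -12 10; 0 0 0 0 0 -20 10; 0 0 0 0 0 -30 10; 0 0 0 0 0 -35 10; 0 0 0 0 0 -35 10; 0 0 0 0 0 -25 10; 0 0 0 0 0 0 10; 0 0 0 0 0 0 10"
}}

```text
time: 33.62
tool_pos: [0.4465, -0.3337, 0.2631]
tcp_rot: [-0.116, -3.132, -0.006]
wrist_force: [-0.5, 0.1, -1.8]
width: 0.217
```

```bash
python3 p.py 600 0.8 255 84.25 10 34
```

```text
t 33.62 pos [ 446.5 -333.7  263.1] ydeg 85.75 tilt 0.47 F [-0.5  0.1 -1.8] w 18.5 q6 -2.18
0 -0.001 0.002 -11.7 31.4 0.8 10; 0 -0.001 0.002 -11.6 31.4 0.8 10; 0 -0.001 0.002 -11.5 31.4 0.8 10; 0 -0.001 0.003 -11.5 31.4 0.8 10; 0 -0.001 0.002 -11.4 31.5 0.8 10; 0.001 -0 0.003 -11.3 31.5 0.8 10; 0 -0.001 0.002 -11.2 31.5 0.8 10; 0.001 -0 0.003 -11.2 31.5 0.8 10
0 -0.001 0.002 -11.1 31.6 0.7 10; 0.001 -0 0.003 -11 31.6 0.7 10; 0 -0.001 0.002 -10.8 31.6 0.7 10
```

>>> {"api": "servo_tool", "payload": {
  "targets": "0 0 0.002 -11.7 31.4 -1 10; 0 0 0.002 -11.6 31.4 -1 10; 0 0 0.002 -11.5 31.4 -1 10; 0 0 0.002 -11.5 31.4 -1 10; 0 0 0.002 -11.4 31.4 -1 10; 0 0 0.002 -11.3 31.4 -1 10; 0 0 0.002 -11.2 31 -1 10; 0 0 0.002 -11 31 -1 10"
}}

```text
time: 34.28
tool_pos: [0.5531, -0.0873, 0.2567]
tcp_rot: [-0.162, -3.111, -0.008]
wrist_force: [0.4, -0.2, -2.5]
width: 0.217
```

>>> {"api": "servo_tool", "payload": {
  "targets": "0 0 0.002 -11 28 -1 10; 0 0 0 -10 20 -1 10; 0 0 0 0 0 0 10; 0 0 0 0 0 0 10; 0 0 0 0 0 0 10"
}}

```text
time: 34.7
tool_pos: [0.5759, -0.0311, 0.2464]
tcp_rot: [-0.151, -3.094, -0.013]
wrist_force: [-0.6, -0.2, -1.6]
width: 0.214
```

```bash
python3 p.py 600 0.8 240 84.25 10 15
```

```text
t 34.7 pos [575.9 -31.1 246.4] ydeg 84.4 tilt 2.56 F [-0.6 -0.2 -1.6] w 18.3 q6 -1.58
0.002 -0.015 0.001 -7.1 11.3 1.9 10; 0.002 -0.015 0.001 -7 11.4 2 10; 0.002 -0.014 0.001 -7 11.4 2 10
```

>>> {"api": "servo_tool", "payload": {
  "targets": "0.002 -0.015 0 -7 11 0 10; 0.002 -0.015 0 -7 11 0 10; 0.002 -0.014 0.001 -5 8 0 10; 0 0 0 0 0 0 10; 0 0 0 0 0 0 10; 0 0 0 0 0 0 10; 0 0 0 0 0 0 10"
}}

```text
time: 35.28
tool_pos: [0.5973, -0.0038, 0.2435]
tcp_rot: [0.163, 3.137, -0.002]
wrist_force: [0.9, -0.3, -2.1]
width: 0.217
```

```bash
python3 p.py 600 0.8 180 84.25 10 15
python3 - <<'E'
from h import *
w=Cam("wrist"); cv2.imwrite("pics/w17.png",cv2.convertScaleAbs(w.img,alpha=1.6))
E
```

```text
t 35.28 pos [597.3  -3.8 243.5] ydeg 84.06 tilt 0.07 F [ 0.9 -0.3 -2.1] w 18.5 q6 -1.51
-0 0 -0.001 -0.4 1 12.7 10; -0 0 -0.001 -0.4 1 12.7 10; -0 0 -0 -0.5 1 12.7 10; -0.001 0 -0.001 -0.5 1 12.7 10; -0 0 -0 -0.4 1 12.7 10
```

View pics/w17.png

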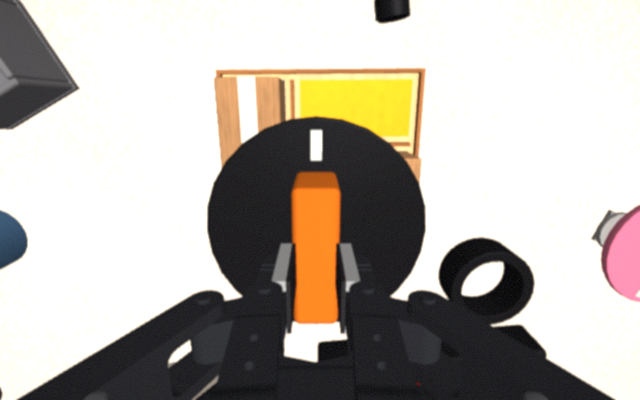

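>>> {"api": "servo_tool", "payload": {
  "targets": "0 0 -0.001 -0.5 1.2 12 10; 0 0 -0.001 -0.5 1.2 12 10; 0 0 0 -0.5 1.2 12 10; 0 0 0 -0.5 1 12 10; 0 0 0 0 0 12 10; 0 0 0 0 0 12 10; 0 0 0 0 0 0 10; 0 0 0 0 0 0 10"
}}

```text
time: 36.0
tool_pos: [0.5979, -0.0003, 0.161]
tcp_rot: [-0.162, -3.133, 0.003]
wrist_force: [-0.5, -0.0, -2.0]
width: 0.216
```

```bash
python3 p.py 600.2 0.8 145 84.25 10 15
```

```text
t 36.0 pos [ 5.979e+02 -3.000e-01  1.610e+02] ydeg 84.09 tilt 0.26 F [-0.5 -0.  -2. ] w 18.5 q6 -1.51
-0.001 -0.002 -0.001 -1.1 0.7 8 10; -0.001 -0.002 -0.002 -1.1 0.7 8 10
```

>>> {"api": "servo_tool", "payload": {
  "targets": "-0.001 -0.002 -0.001 -1.1 0.7 6 10; -0.001 -0.002 -0.002 -1.1 0.6 6 10; 0 0 0 0 0 3 10; 0 0 0 0 0 0 10; 0 0 0 0 0 0 10; 0 0 0 0 0 0 10"
}}

```text
time: 36.5
tool_pos: [0.6014, 0.0008, 0.1455]
tcp_rot: [0.157, 3.136, 0.0]
wrist_force: [-0.1, 0.2, -2.1]
width: 0.215
```

```bash
python3 p.py 600.2 0.8 135 84.25 10 15
python3 - <<'E'
from h import *
s=Cam("side"); crop(cv2.convertScaleAbs(s.img,alpha=1.6),260,140,380,230,6,"s18")
E
```

```text
t 36.5 pos [601.4   0.8 145.5] ydeg 84.28 tilt 0.12 F [-0.1  0.2 -2.1] w 18.4 q6 -1.51
0 0.002 0.001 1.3 -0.1 10.5 10
```

View pics/s18.png

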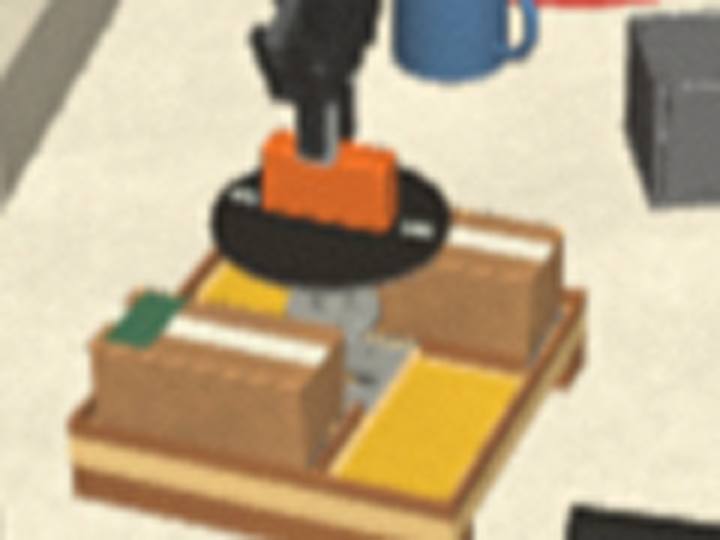

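>>> {"api": "servo_tool", "payload": {
  "targets": "0 0.002 0 0.9 0 4 10; 0 0 0 0.3 0 4 10; 0 0 0 0 0 3 10; 0 0 0 0 0 3 10; 0 0 0 0 0 3 10; 0 0 0 0 0 3 10"
}}

```text
time: 37.05
tool_pos: [0.6019, 0.0008, 0.1261]
tcp_rot: [0.157, 3.133, 0.001]
wrist_force: [-0.4, -0.3, -2.6]
width: 0.214
```

```bash
python3 p.py 600.2 0.8 121 84.25 10 15
```

```text
t 37.05 pos [601.9   0.8 126.1] ydeg 84.28 tilt 0.26 F [-0.4 -0.3 -2.6] w 18.3 q6 -1.51
0.001 0.004 0 1.7 -0.2 5.1 10
```

>>> {"api": "servo_tool", "payload": {
  "targets": "0 0.003 0 1.5 0 3 10; 0 0.002 0 1 0 3 10; 0 0 0 0.5 0 3 10; 0 0 0 0.5 0 3 10; 0 0 0 0.5 0 3 10; 0 0 0 0 0 3 10; 0 0 0 0 0 3 10"
}}

```text
time: 37.63
tool_pos: [0.6038, 0.001, 0.1125]
tcp_rot: [0.156, 3.125, 0.001]
wrist_force: [-4.4, -0.3, 18.9]
width: 0.215
```

```bash
python3 p.py 600.2 0.8 111 84.25 10 15
```

```text
t 37.63 pos [603.8   1.  112.5] ydeg 84.28 tilt 0.7 F [-4.4 -0.3 18.9] w 18.4 q6 -1.51
0.001 0.012 0.001 3.6 -0.6 1.5 10
```

>>> {"api": "servo_tool", "payload": {
  "targets": "0 0.008 0.04 3 0 3 10; 0 0.006 0.08 3 -0.5 3 10; 0 0.004 0.08 2.5 -0.5 3 10; 0 0 0.08 2 -1 3 10; 0 0 0.08 2 -1 3 10; 0 0 0.08 2 -1 3 10"
}}

```text
time: 38.13
tool_pos: [0.6026, 0.0006, 0.1123]
tcp_rot: [0.858, 2.997, 0.014]
wrist_force: [-0.5, -0.9, 9.8]
width: 0.212
```

```bash
python3 p.py 600.2 0.8 111 -5.75 10 15
```

```text
t 38.13 pos [6.026e+02 6.000e-01 1.123e+02] ydeg 58.07 tilt 1.48 F [-0.5 -0.9  9.8] w 18.1 q6 -1.06
0.003 0.001 0.111 0.2 -0.1 0.1 10; 0.002 0.001 0.111 0.2 -0.1 0.1 10; 0.003 0.001 0.111 0.2 -0.2 0.1 10; 0.002 0.001 0.112 0.2 -0.2 0.1 10; 0.003 0.001 0.111 0.1 -0.2 0.1 10; 0.002 0.001 0.112 0.1 -0.2 0.2 10; 0.003 0.001 0.111 0.1 -0.2 0.2 10; 0.002 0.001 0.112 0.1 -0.2 0.1 10
0.003 0.001 0.111 0 -0.3 0.2 10; 0.002 0.001 0.112 0.1 -0.2 0.1 10
```

>>> {"api": "servo_tool", "payload": {
  "targets": "0.004 0.003 0.08 1.5 -1.5 3.5 10; 0.004 0.003 0.08 1.5 -1.5 3.5 10; 0.004 0.003 0.08 1.5 -2 3.5 10; 0.004 0.003 0.08 1 -2 3.5 10; 0.004 0.003 0.08 1 -2 3.5 10; 0.004 0 0.08 1 -2 3.5 10"
}}

```text
time: 38.63
tool_pos: [0.6064, -0.0031, 0.1124]
tcp_rot: [1.572, 2.681, 0.019]
wrist_force: [-2.4, 0.6, 11.1]
width: 0.216
```

```bash
python3 p.py 600.2 0.8 111 -5.75 10 15
```

```text
t 38.63 pos [606.4  -3.1 112.4] ydeg 29.25 tilt 2.04 F [-2.4  0.6 11.1] w 18.4 q6 -0.55
0.006 0.002 0.102 1.1 -0.6 0.2 10; 0.005 0.002 0.102 1 -0.7 0.2 10; 0.006 0.002 0.102 0.9 -0.8 0.2 10; 0.006 0.003 0.102 0.8 -0.9 0.2 10; 0.005 0.002 0.101 0.8 -1 0.2 10; 0.006 0.003 0.102 0.7 -1 0.2 10
```

>>> {"api": "servo_tool", "payload": {
  "targets": "0.004 0 0.08 1 -2 3.5 10; 0.004 0 0.08 1 -2 3.5 10; 0.004 0 0.08 0.5 -2 3.5 10; 0.004 0 0.08 0.5 -2 3.5 10; 0.004 0 0.08 0 -2 3.5 10; 0.004 0 0.08 0 -2 3.5 10"
}}

```text
time: 39.13
tool_pos: [0.6058, -0.0037, 0.1123]
tcp_rot: [2.186, 2.206, 0.025]
wrist_force: [-5.9, 2.9, 16.5]
width: 0.216
```

```bash
python3 p.py 600.2 0.8 111 -5.75 10 15
```

```text
t 39.13 pos [605.8  -3.7 112.3] ydeg 0.52 tilt 2.26 F [-5.9  2.9 16.5] w 18.5 q6 -0.04
0.038 0.012 0.109 4.6 -5.6 1.1 10
```

>>> {"api": "servo_tool", "payload": {
  "targets": "0.012 0.005 0.05 2 -3 2.5 10; 0.012 0.005 0.05 2 -3 2.5 10; 0.01 0.003 0.04 1.5 -3 2.5 10; 0.005 0 0.03 1 -2 2 10"
}}

```text
time: 39.47
tool_pos: [0.6004, 0.0026, 0.1129]
tcp_rot: [2.397, 2.02, 0.013]
wrist_force: [-0.4, -0.7, 5.6]
width: 0.217
```

```bash
python3 p.py 600.2 0.8 111 -5.75 10 15
```

```text
t 39.47 pos [600.4   2.6 112.9] ydeg -9.75 tilt 0.61 F [-0.4 -0.7  5.6] w 18.5 q6 0.13
0.011 -0.001 -0.07 -1.8 0.1 1.9 10
```

>>> {"api": "servo_tool", "payload": {
  "targets": "0.005 0 -0.03 -1 0 0 10; 0.005 0 -0.03 -0.5 0 -2 10; 0 0 -0.01 0 0 -2 10; 0 0 0 0 0 -2 10; 0 0 0 0 0 0 10; 0 0 0 0 0 0 10"
}}

```text
time: 39.97
tool_pos: [0.5998, -0.0002, 0.1183]
tcp_rot: [2.329, 2.107, -0.0]
wrist_force: [0.2, -0.9, -2.9]
width: 0.217
```

```bash
python3 p.py 600.2 0.8 117.5 -5.75 10 15
```

```text
t 39.97 pos [ 5.998e+02 -2.000e-01  1.183e+02] ydeg -5.73 tilt 0.06 F [ 0.2 -0.9 -2.9] w 18.5 q6 0.06
0.001 0.001 0 1.1 0.3 0.8 10
```

Sprung up to 118.3 mm TCP height (locked prediction 117.7). Test lightly that it holds against a lift, then release.

>>> {"api": "servo_tool", "payload": {
  "targets": "0 0 0 0 0 -2 10; 0 0 0 0 0 -2 10; 0 0 0 0 0 -2 10"
}}

```text
time: 40.22
tool_pos: [0.597, 0.0, 0.1184]
tcp_rot: [-2.328, -2.105, 0.007]
wrist_force: [5.0, -0.2, -17.2]
width: 0.209
```

>>> {"api": "servo_tool", "payload": {
  "targets": "0 0 0 0 0 0 50; 0 0 0 0 0 0 50; 0 0 0 0 0 0 50; 0 0 0 0 0 0 50; 0 0 0 0 0 0 50"
}}

```text
time: 40.63
tool_pos: [0.5997, 0.0008, 0.1249]
tcp_rot: [-2.33, -2.107, -0.001]
wrist_force: [0.4, 0.7, -0.4]
width: 0.584
```

>>> {"api": "servo_tool", "payload": {
  "targets": "0 0 0 0 0 -15 50; 0 0 0 0 0 -30 50; 0 0 0 -3 -10 -40 60; 0 0 0 -3 -10 -40 60; 0 0 0 -3 -10 -40 60; 0 0 0 -3 -10 -40 60; 0 0 0 0 0 0 60; 0 0 0 0 0 0 60"
}}

```text
time: 41.3
tool_pos: [0.5579, -0.0068, 0.3441]
tcp_rot: [2.326, 2.104, 0.01]
wrist_force: [-0.2, -0.2, -1.1]
width: 0.7
```

Run:
```python
from h import *
from p import st
st()
w=Cam("wrist"); cv2.imwrite("pics/w20.png",cv2.convertScaleAbs(w.img,alpha=1.6)); st()
s=Cam("side"); crop(cv2.convertScaleAbs(s.img,alpha=1.6),230,120,390,250,5,"s20")
```

```text
t 41.3 pos [557.9  -6.8 344.1] ydeg -5.73 tilt 0.45 F [-0.2 -0.2 -1.1] w 59.7 q6 0.04
t 41.35 pos [558.6  -6.8 345.5] ydeg -5.73 tilt 0.61 F [ 0.5 -0.4  1.8] w 59.6 q6 0.04
```

View pics/w20.png

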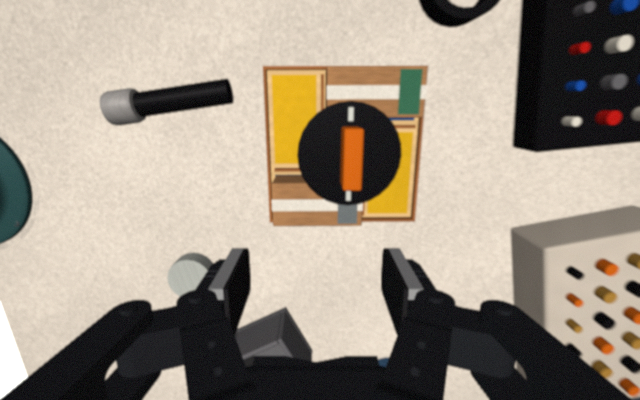

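View pics/s20.png

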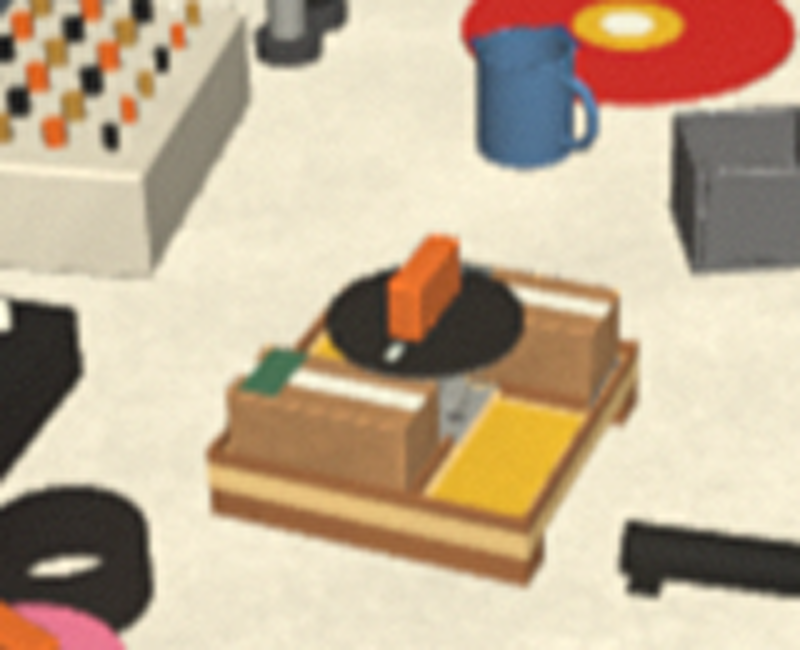

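Run:
```python
from h import *
from p import st
w=Cam("wrist"); st()
m=mask(w.img,(6,150,70),(16,255,255),(320,110,390,210)); c=big(m); print(rect(w.ray(c,.151)))
crop(cv2.convertScaleAbs(w.img,alpha=1.6),250,55,440,235,4,"w21")
t=Cam("top"); t0=cv2.imread("pics/top0.png"); d=cv2.absdiff(t.img,t0).max(2)
for n,(u,v) in dict(tape=(242,120),mug=(477,166),mic=(278,272),puck=(382,282)).items(): print(n,d[v-22:v+22,u-22:u+22].mean().round(1),(d[v-22:v+22,u-22:u+22]>40).sum())
```

```text
t 41.45 pos [557.4  -6.7 341.3] ydeg -5.72 tilt 0.23 F [ 0.4 -1.1 -0.5] w 60.2 q6 0.04
(array([600.18981934,   1.98088837]), 69.88483428955078, 23.274517059326172, 84.1706314086914)
tape 8.6 84
mug 5.5 0
mic 49.4 1236
puck 7.4 0
```

View pics/w21.png

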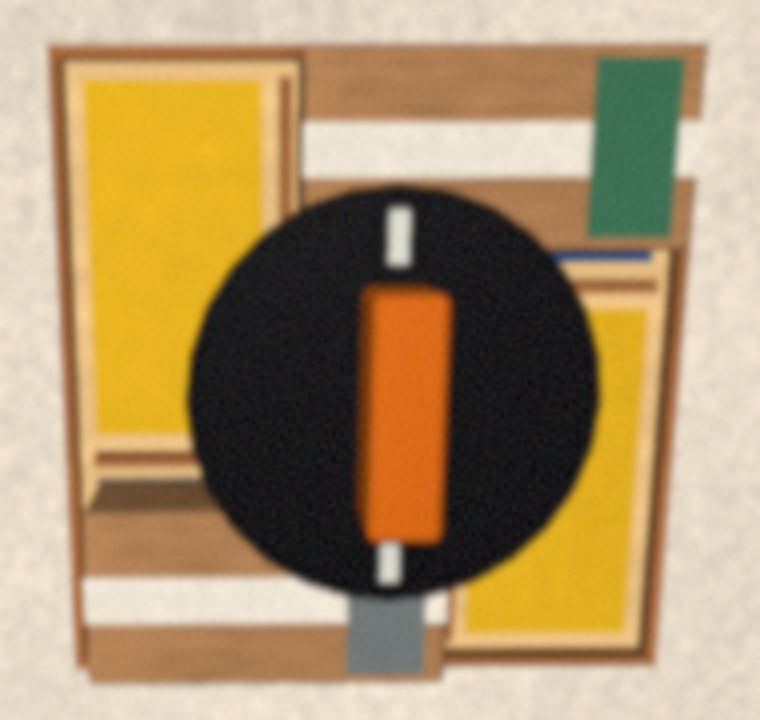

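```bash
python3 -c "
from workcell import finish_job
print(finish_job())"
```

```text
the job is handed in; nothing more can be done
None
```

The plate was unlocked, parked and put back. Both cartons in view are on the two blue places, and I handed the job in at about 41 s. The job reports no verdict, so this rests on my own checks.

- **Plate:** The bar sits at (600, 2) mm against the socket at about (600, 1) mm, and lies within about 0.5° of the pallet's y axis. It sprang up to the locked height and did not rise under a 17 N upward tug.
- **Cartons:** I found two, grey-labelled and green-labelled. After placing, each measured within about 1 mm and 2.5° of its place. In the last pictures, with the plate back on, both still looked seated between the strips. The places were the two opposite blue ones, 0 and 2.
- **Items to leave alone:** The mug and record weight show no change in the top camera. The tape showed a small difference there (84 pixels). The mic comparison was spoiled because the arm covered it, so I judged the mic from the wrist and side views, where it lies where it was, and looked at the tape there too.
- **Disagreement:** The top and side cameras differed by about 14 mm on where the stand is. I used the wrist camera's value, which fell between them, and the plate parked flat there.

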